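Raise the bench hood's window to the green tab

TASK

Open the window of the small bench hood to its working height: with the fingertips, push it up from beneath its lip until the tip of the red pointer stands level with the green tab on the frame (within the tab's height), then draw the fingers away and leave the window standing there. Do not pinch the lip between the fingers, and do not shift the green tab or the loose things standing in and beside the hood.

Things in the scene. Friction and masses are not known exactly. Their poses are not given: they have to be found in the camera images.
- hood: fixed white hood, from x = -75 to +55 mm, 320 wide (y), 472 high with the spigot on top; two aluminium uprights (30 mm wide, at y = +-145 mm, front at x = -85 mm); grey plinth below the window (front at x = -60 mm, top at z = 80 mm). Origin: on the bench at mid-width; x to its back (the window faces its -x, towards the robot), y to the left seen from the robot, z up. Place and yaw vary
- sash (a joint): height of the window above closed, m: 0 closed, up to 0.18 open; starts at 0 to 0.025. Clear pane in an aluminium frame, 258 mm wide, 156 high, front face at x = -74 mm of the hood, lower edge 85 mm above the bench when closed. Counterweighted: takes 3 to 6 N of push, lightly damped, and stays where it is left
- lip_edge (a point): middle of the front lower edge of the window's lip, 112 mm above the bench when closed; axes as the hood's. The lip is a black flange 200 mm wide (y), 6.5 thick, with a steel top. It slopes 25 degrees down from this edge to the window's face, 32 mm behind (+x), where its underside is 15 mm lower. The window ends 27 mm below this point; all below and in front is free
- pointer_tip (a point): tip of the flat red pointer at the window's left edge (as seen from the robot), over the left upright; moves with the window, 33 mm higher than the lip's front edge
- tab_mid (a point): centre of the front face of the green tab, 22 mm wide and 16 mm high, clamped on the left upright; its height varies, 215 to 310 mm above the bench. It stays put unless pushed hard
- deepwell: loose white well plate, 85 x 128 x 42 mm, lying inside the hood; origin: centre of its underside, z up
- seal_box: loose small pale card box, 32 x 52 x 20 mm, lying inside the hood, right of the plate; origin: centre of its underside, z up
- jar: loose clear jar with yellow cap, 47 mm across, 80 mm high, standing on the bench before the hood's right upright; origin: centre of its underside, z up
- cassette: loose dispenser cassette, black with a blue side and a row of white nozzles on top, 32 x 110 x 34 mm, lying on the bench to the left of the hood; origin: centre of its underside, z up
Things that resemble listed ones, but are neither listed nor needed, are in the scene too. Leave any turquoise look-alike of the jar alone. There is more than one size of the cassette; the job needs the larger.

How it is judged:
By the outcome, as a careful person would: the job done as asked, in the order asked, and still so for the second after the job is handed in, with the robot touching nothing.
It also fails if it takes over 32 s, if anything falls off the work surface, if the arm or the gripper's body presses on something with over 40 N, if the wrist force passes 120 N, or if a joint passes its speed limit or range.

ROBOT

A 6-joint arm with a two-finger parallel gripper is mounted at the origin on a cart in front of the work surface, level with it; the furniture and walls round the work are solid. World frame = base frame: x ahead of the robot, y to its left, z up, the work surface at z = 0. Lengths are in m, angles in rad, forces in N, time in s.
With the tool pointing down it reaches from about 0.25 to 0.725 m from the base axis. Payload 9.7 kg.
Tool frame: the origin (TCP) lies midway between the tips of the shut fingers; the grasp point (between the pads) lies 19 mm behind it; y points along the fingers, x is the direction in which the jaws open and shut, and the axes are right-handed (so a half turn about y gives the same grasp; the last joint's range is limited). The gripper opens to 85 mm and grips with 20 to 120 N. Pads are 22 mm wide; open, the fingers measure 114 mm over their backs; the gripper's body (76 mm by 85 mm) begins 54 mm behind the grasp point. The pads swing forward as they close: fully open they stand 13 mm farther back than shut.
Start: joints at [1.283, 0.087, 0.176, 1.66, 0, 1.571], TCP at [0.156, 0.527, 0.231] pointing down, gripper open.
Joint ranges: [-3.13, 3.13], [-0.85, 1.81], [-1.15, 1.24], [-2.2, 2.28], [-1.44, 1.52], [-3.14, 3.14]. Speed limits (rad/s): [2.22, 2.22, 2.57, 3.14, 3.14, 3.14].

INTERFACE

Orientations are given as a unit quaternion [x, y, z, w].
In Python, from cell import * gives the robot as it stands. The module is installed in compiled form; this text tells all that it offers.
- The arm moves only by the tool carry_out, never from a script. Its argument "steps" is a list of rows, each a list of 5 numbers: the finger opening in m, from 0 to 0.0854, then the shift along the tool's x, y, z in m, then the turn about the tool's y in rad. In form: [[hand, x, y, z, twist], ...]. A call has 1 to 12 rows; each row shifts and turns the commanded pose from where the row before left it, along the tool's axes as they then stand; what a row does not reach is not made up. A row lasts 1/10 s, in which the tool goes at most 50 mm and 8.59 degrees, less where a joint would pass 70% of its speed; a pose out of reach is approached as far as the arm can. A call with a gripper value outside its range is refused whole. The fingers move at their own pace and stop on an object; the grip force is fixed at half the most. Time passes only in rows, so rows that do not move let the fingers close. It gives the time, the measured TCP pose, the force and the opening at its end, in the units of the state.
- sense(): the state, without advancing time (a new reading comes with each control period).
- grab_frame(name): name is "scene" or "top" or "wrist"; returns a dict with "pixels" (420x560x3 uint8, blue, green, red), "vfov" (degrees; the focal length in pixels is half the picture's height over the tangent of half this angle, whatever the lens; pixels are square), "cx", "cy" (the principal point, pixels), "k1" (the pictures are not rectified: a ray, as slopes to the right and down, at radius r is drawn at 1 + k1 r^2 times it, then the intrinsics apply), "R" (3x3) and "t" (3): a world point X has camera coordinates R X + t. Camera axes: x right, y down, z forward; pixel columns grow to the right and rows downward; lengths in m; the calibration is good to about 2 mm. A picture is of the moment at which its call begins. There is no depth.
- job_done(): hands the job in, once; it reports no verdict.
The state is a dict: "t": time; "joint_positions": joint angles; "joint_vel": joint speeds; "joint_torque": joint torques, N m; "eef_pos": TCP position; "tcp_rot": TCP orientation; "ft_force": force on the tool from outside, world axes, zero at the start; "wrist_torque": the same for the moment, N m; "grip_width": opening from 0.0 (shut) to 1.0 (fully open).
Only numpy, scipy, OpenCV 4.12 (cv2) and the standard library are available. Lean on these libraries where they do the work, as an engineer would, in place of code of your own. Each camera call takes 0.05 s, during which the arm holds its last target.

## Working session

There is one attempt and no reset: what is moved stays moved. The work goes in short steps, Python scripts to look and compute and a tool call to move; the robot and the scene stay as the last step left them, time stands still between calls to the robot, and variables do not carry over. Pictures are saved under pics/ and viewed, and the job is handed in when it is done.

Besides the shell and the picture viewer there is one more tool, called after "Request:" in YAML: its name, and indented under it one key for each argument. carry_out: Moves the arm, as the interface text tells. Its arguments: {"type":"object","properties":{"steps":{"type":"array"}},"required":["steps"]}

```bash
mkdir -p pics; python3 - <<'E'
from cell import *
import cv2,json,numpy as np
s=sense();print({k:np.round(v,3).tolist() for k,v in s.items()})
for n in ("scene","top","wrist"):
    f=grab_frame(n);cv2.imwrite(f"pics/{n}0.png",f["pixels"])
    print(n,f["vfov"],f["cx"],f["cy"],f["k1"],np.round(f["R"],4).tolist(),np.round(f["t"],4).tolist())
E
```

```text
{'t': 0.0, 'joint_positions': [1.283, 0.087, 0.175, 1.66, 0.0, 1.571], 'joint_vel': [-0.001, 0.001, 0.0, 0.0, 0.0, 0.001], 'joint_torque': [0.003, -52.039, 46.48, 0.016, 0.0, 0.0], 'eef_pos': [0.156, 0.527, 0.231], 'tcp_rot': [0.567, 0.423, -0.424, -0.566], 'ft_force': [0.115, -0.123, -0.199], 'wrist_torque': [0.023, -0.005, 0.007], 'grip_width': 0.997}
scene 43.26386255213778 267.9148091679151 217.44124134674075 0.018226128538104687 [[0.6161, -0.7875, 0.0153], [-0.418, -0.3434, -0.8411], [0.6676, 0.5118, -0.5407]] [-0.2013, 0.4222, 0.7452]
top 49.49850150721804 277.5236847410945 217.98379113403539 0.01616117652575608 [[0.0188, -0.9989, -0.0429], [-0.9913, -0.013, -0.1313], [0.1305, 0.045, -0.9904]] [0.2056, 0.5622, 1.0355]
wrist 64.37091397543729 279.5827678531264 205.25649287453626 -0.07022387432513173 [[0.2838, 0.9589, -0.0016], [0.9248, -0.2733, 0.2647], [0.2534, -0.0766, -0.9643]] [-0.5493, -0.035, 0.3779]
```

View pics/scene0.png

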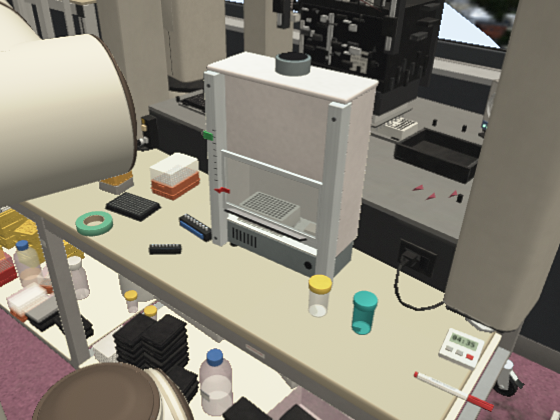

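View pics/top0.png

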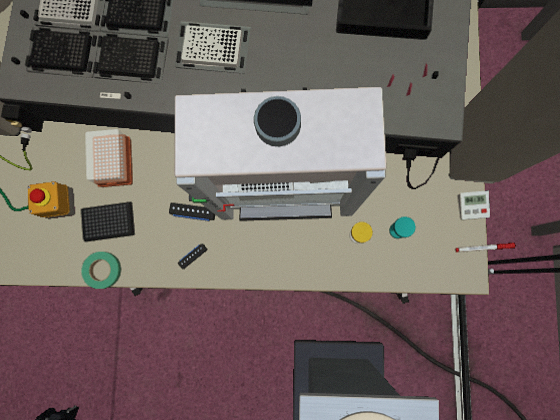

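View pics/wrist0.png

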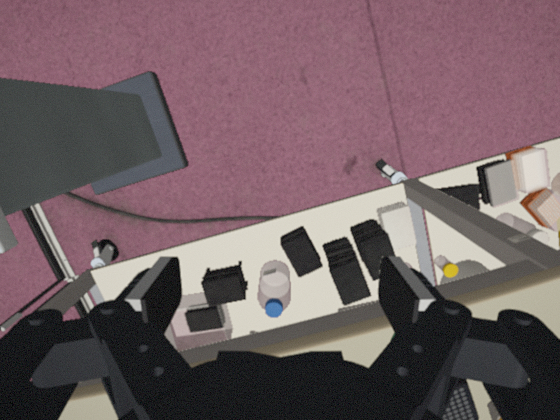

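```bash
python3 - <<'E'
import cv2
a=cv2.imread("pics/scene0.png");b=cv2.imread("pics/top0.png");w=cv2.imread("pics/wrist0.png")
cv2.imwrite("pics/s_crop.png",cv2.resize(a[40:290,190:390],None,fx=3,fy=3,interpolation=cv2.INTER_CUBIC)[:,:][0:600])
cv2.imwrite("pics/s_crop2.png",cv2.resize(a[120:290,190:390],None,fx=3.5,fy=3.5,interpolation=cv2.INTER_CUBIC))
cv2.imwrite("pics/t_crop.png",cv2.resize(b[80:250,160:420],None,fx=3,fy=3,interpolation=cv2.INTER_CUBIC))
cv2.imwrite("pics/w_crop.png",cv2.resize(w[230:420,0:560],None,fx=1.42,fy=1.42,interpolation=cv2.INTER_CUBIC))
E
```

```text
(no output)
```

View pics/s_crop.png

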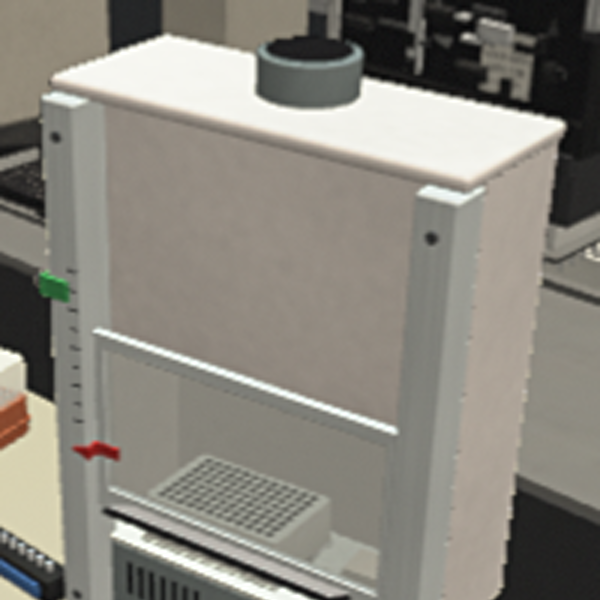

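View pics/s_crop2.png

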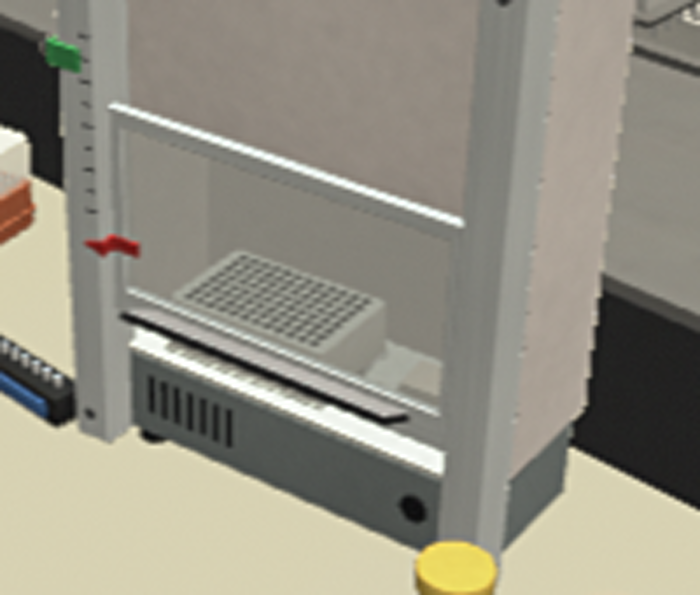

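View pics/t_crop.png

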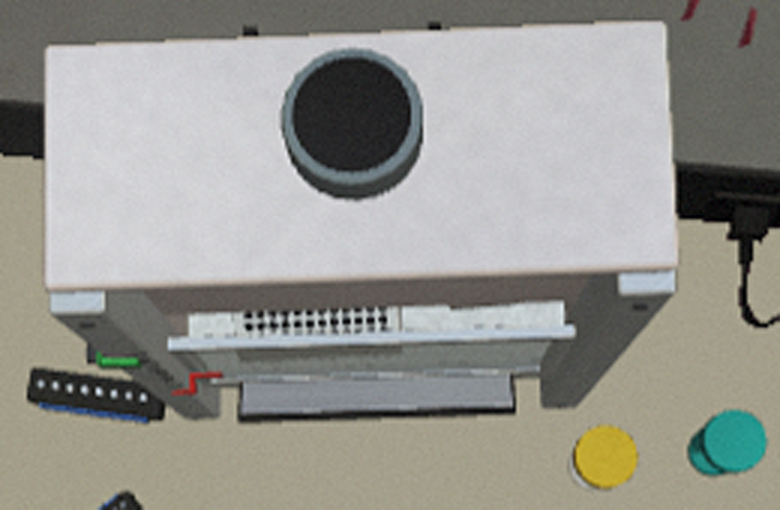

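View pics/w_crop.png

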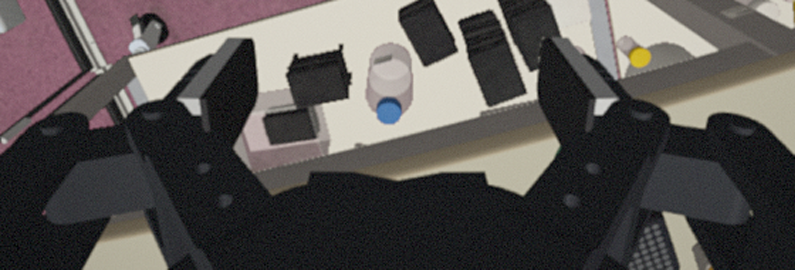

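```bash
cat > h.py <<'E'
from cell import *
import cv2,numpy as np
from scipy.optimize import least_squares
def proj(f,X):
    X=np.atleast_2d(X); fl=210/np.tan(np.radians(f["vfov"]/2)); c=X@np.array(f["R"]).T+np.array(f["t"])
    s=c[:,:2]/c[:,2:]; r2=(s**2).sum(1,keepdims=True); return s*(1+f["k1"]*r2)*fl+[f["cx"],f["cy"]]
def H(p,P):
    c,s=np.cos(p[2]),np.sin(p[2]); P=np.atleast_2d(np.array(P,float)); return np.c_[p[0]+c*P[:,0]-s*P[:,1],p[1]+s*P[:,0]+c*P[:,1],P[:,2]]
E
cat > fit.py <<'E'
from h import *
S=grab_frame("scene");T=grab_frame("top")
# p: x,y,yaw,s,tabz
def pts(p):
    s=p[3];L=.112+s
    return [(S,[-.085,.16,0],(212.3,243.4)),(S,[-.085,.13,0],(220.6,246.3)),(S,[-.106,.1,L],(224.6,209.7)),(S,[-.106,-.1,L],(302,240)),
     (S,[-.09,.149,L+.033],(214.6,189.8)),(S,[-.09,.149,p[4]],(208.3,135.7)),
     (T,[-.106,.1,L],(240,219.3)),(T,[-.106,-.1,L],(331.3,216.7)),(T,[-.085,.16,0],(224.3,219.3)),(T,[-.085,.13,0],(232.3,219)),(T,[-.085,-.13,0],(340.7,215.7)),(T,[-.085,-.16,0],(350.7,215.3)),
     (T,[-.09,p[5],L+.033],(218,210.7)),(T,[-.09,p[6],p[4]],(199.3,200.3))]
def res(p):
    o=[]
    for k,(f,P,u) in enumerate(pts(p)):
        if k==4:P=[-.09,p[5],P[2]]
        if k==5:P=[-.09,p[6],P[2]]
        o.append(proj(f,H(p,P))[0]-np.array(u))
    return np.concatenate(o)
r=least_squares(res,[.5,0,0,0.01,.25,.149,.149],loss='soft_l1')
print(np.round(r.x,4));print(np.round(res(r.x).reshape(-1,2),1).tolist())
print("lip edge",H(r.x,[-.106,0,.112+r.x[3]]))
E
python3 fit.py
```

```text
[0.6523 0.199  0.0454 0.021  0.2929 0.1399 0.1521]
[[0.3, 1.0], [1.5, 2.4], [-0.0, 0.1], [-2.1, 0.6], [0.4, -1.0], [-0.0, -0.1], [-1.1, 0.4], [0.2, 0.1], [-2.9, -0.4], [1.2, -0.4], [-1.3, -0.5], [1.1, -0.5], [-0.0, 0.1], [0.1, 0.5]]
lip edge [[0.54636913 0.19421267 0.13297922]]
```

Request:
carry_out:
  steps:
    - [0,0,-0.05,0,0]
    - [0,0,-0.05,0,0]
    - [0,0,-0.05,0,0]
    - [0,0,-0.05,0,0]
    - [0,0,-0.05,0,0]
    - [0,0,-0.05,0,0]
    - [0,0,-0.05,0,0]
    - [0,0,-0.05,0,0]

```text
t: 1.05
eef_pos: [0.1563, 0.5278, 0.5135]
tcp_rot: [-0.545, -0.45, 0.395, 0.587]
ft_force: [0.1, 0.5, 0.5]
grip_width: -0.005
```

```bash
cat > st.py <<'E'
from h import *
from scipy.spatial.transform import Rotation as Rn
s=sense();print(s["t"],np.round(s["joint_positions"],3),np.round(s["eef_pos"],4),np.round(s["ft_force"],1),round(s["grip_width"],3))
print(np.round(Rn.from_quat(s["tcp_rot"]).as_matrix(),3).tolist())
E
python3 st.py
```

```text
1.05 [ 1.283  0.428  1.231  2.276 -0.     1.571] [0.1563 0.5278 0.5135] [0.1 0.5 0.5] -0.005
[[0.282, 0.028, -0.959], [0.954, 0.094, 0.284], [0.098, -0.995, -0.0]]
```

Request:
carry_out:
  steps:
    - [0,0,-0.05,0,0]
    - [0,0,-0.05,0,0]

```text
t: 1.25
eef_pos: [0.1478, 0.4993, 0.5566]
tcp_rot: [-0.527, -0.472, 0.371, 0.602]
ft_force: [-0.2, -0.4, 0.3]
grip_width: 0.001
```

```bash
python3 st.py
```

```text
1.25 [ 1.283  0.349  1.234  2.277 -0.     1.571] [0.1478 0.4993 0.5566] [-0.2 -0.4  0.3] 0.001
[[0.279, 0.05, -0.959], [0.944, 0.17, 0.284], [0.178, -0.984, -0.0]]
```

Request:
carry_out:
  steps:
    - [0,-0.021,-0.045,0,0]
    - [0,-0.021,-0.045,0,0]
    - [0,-0.021,-0.045,0,0]
    - [0,-0.021,-0.045,0,0]

```text
t: 1.65
eef_pos: [0.1273, 0.4301, 0.6368]
tcp_rot: [-0.486, -0.514, 0.32, 0.631]
ft_force: [-0.4, 0.9, -0.0]
grip_width: -0.003
```

```bash
python3 st.py
```

```text
1.65 [1.283 0.184 1.234 2.277 0.    1.571] [0.1273 0.4301 0.6368] [-0.4  0.9 -0. ] -0.003
[[0.267, 0.096, -0.959], [0.903, 0.323, 0.284], [0.337, -0.941, 0.0]]
```

Request:
carry_out:
  steps:
    - [0,-0.015,-0.047,0,0]
    - [0,-0.015,-0.047,0,0]
    - [0,-0.015,-0.047,0,0]
    - [0,-0.015,-0.047,0,0]
    - [0,-0.03,-0.04,0,0]
    - [0,-0.03,-0.04,0,0]
    - [0,-0.03,-0.04,0,0]
    - [0,-0.03,-0.04,0,0]

```text
t: 2.45
eef_pos: [0.0775, 0.2616, 0.755]
tcp_rot: [-0.396, -0.586, 0.214, 0.674]
ft_force: [0.8, -0.6, 0.3]
grip_width: 0.001
```

```bash
python3 st.py
```

```text
2.45 [ 1.283 -0.14   1.235  2.277 -0.     1.571] [0.0775 0.2616 0.755 ] [ 0.8 -0.6  0.3] 0.001
[[0.223, 0.176, -0.959], [0.752, 0.594, 0.284], [0.62, -0.785, -0.0]]
```

Request:
carry_out:
  steps:
    - [0,-0.021,-0.045,0,0]
    - [0,-0.021,-0.045,0,0]
    - [0,-0.021,-0.045,0,0]
    - [0,-0.021,-0.045,0,0]
    - [0,-0.021,-0.045,0,0]
    - [0,-0.021,-0.045,0,0]
    - [0,-0.021,-0.045,0,0]
    - [0,-0.021,-0.045,0,0]
    - [0,-0.021,-0.045,0,0]

```text
t: 3.35
eef_pos: [0.0122, 0.0496, 0.8126]
tcp_rot: [-0.286, -0.645, 0.093, 0.703]
ft_force: [-0.2, 0.7, 0.2]
grip_width: 0.005
```

```bash
python3 st.py
```

```text
3.35 [ 1.277 -0.492  1.235  2.277  0.01   1.571] [0.0122 0.0496 0.8126] [-0.2  0.7  0.2] 0.005
[[0.152, 0.238, -0.959], [0.5, 0.819, 0.282], [0.852, -0.523, 0.005]]
```

```bash
python3 - <<'E'
import numpy as np
from scipy.optimize import least_squares
D=np.array([[.428,.5505,.5135],[.349,.5207,.5566],[.184,.4485,.6368],[-.14,.2728,.755],[-.492,.0511,.8126]])
f=lambda p:np.r_[p[0]+p[2]*np.sin(D[:,0]+p[3])-D[:,1],p[1]+p[2]*np.cos(D[:,0]+p[3])-D[:,2]]
r=least_squares(f,[0,.2,.6,.5]);print(r.x,np.abs(r.fun).max())
E
nproc; ls; ls /usr/share 2>/dev/null | head -3
```

```text
[-0.00086292  0.15920993  0.65558586  0.5710541 ] 0.00044612953493772256
4
fit.py
h.py
pics
st.py
```

Request:
carry_out:
  steps:
    - [0,-0.042,0.026,0,0]
    - [0,-0.042,0.026,0,0]
    - [0,-0.042,0.026,0,0]
    - [0,-0.042,0.026,0,0]

```text
t: 3.75
eef_pos: [0.0111, 0.0492, 0.7171]
tcp_rot: [-0.301, -0.638, 0.109, 0.7]
ft_force: [0.4, -1.4, 0.4]
grip_width: -0.002
```

```bash
python3 st.py
```

```text
3.75 [ 1.27  -0.848  0.634  2.078  0.014  1.567] [0.0111 0.0492 0.7171] [ 0.4 -1.4  0.4] -0.002
[[0.163, 0.232, -0.959], [0.537, 0.795, 0.283], [0.828, -0.561, 0.005]]
```

Request:
carry_out:
  steps:
    - [0,0,0.015,0.045,0]
    - [0,0,0.015,0.045,0]
    - [0,0,0.015,0.045,0]

```text
t: 4.05
eef_pos: [-0.0676, 0.0885, 0.7069]
tcp_rot: [-0.303, -0.638, 0.114, 0.699]
ft_force: [-1.7, -1.0, -0.2]
grip_width: -0.003
```

```bash
python3 st.py
```

```text
4.05 [ 0.8   -0.848  0.633  2.145  0.397  1.279] [-0.0676  0.0885  0.7069] [-1.7 -1.  -0.2] -0.003
[[0.16, 0.228, -0.96], [0.546, 0.79, 0.279], [0.822, -0.569, 0.002]]
```

```bash
cat > fk.py <<'E'
import numpy as np
from scipy.optimize import least_squares, lsq_linear
from scipy.spatial.transform import Rotation as Rn
LO=np.array([-3.13,-.85,-1.15,-2.2,-1.44,-3.14]);HI=np.array([3.13,1.81,1.24,2.28,1.52,3.14])
P0=None
def fk(q,L,s5=1.,s6=1.):
    # frame: local X=tool dir u, Y = left normal, Z = up-ish
    h,L1,L2a,L2b,L3a,L3b=L
    R1=Rn.from_euler('z',q[0])
    ry=lambda a:Rn.from_euler('y',a)
    p=np.array([0,0,h])+R1.apply(ry(q[1]).apply([0,0,L1])+ry(q[1]-q[2]).apply([L2a,0,L2b]))
    Rw=R1*ry(q[1]-q[2]+q[3])
    R5=Rw*Rn.from_euler('z',s5*q[4])
    p=p+Rw.apply([L3a,0,0])+R5.apply([L3b,0,0])
    # tool y = X ; spin about X by s6*(q6-pi/2); tool x=Z(up) at q6=pi/2, tool z = x cross y = Z cross X = Y
    R6=R5*Rn.from_euler('x',s6*(q[5]-np.pi/2))
    M=R6.as_matrix(); T=np.c_[M[:,2],M[:,0],M[:,1]]
    return p,T
D=[([1.283,.087,.175,1.66,0,1.571],[.156,.527,.231]),([1.283,.428,1.231,2.276,0,1.571],[.1563,.5278,.5135]),([1.283,.349,1.234,2.277,0,1.571],[.1478,.4993,.5566]),([1.283,.184,1.234,2.277,0,1.571],[.1273,.4301,.6368]),
([1.283,-.14,1.235,2.277,0,1.571],[.0775,.2616,.755]),([1.277,-.492,1.235,2.277,.01,1.571],[.0122,.0496,.8126]),([1.27,-.848,.634,2.078,.014,1.567],[.0111,.0492,.7171]),([.8,-.848,.633,2.145,.397,1.279],[-.0676,.0885,.7069])]
if __name__=="__main__":
  for s5 in (1,-1):
    f=lambda L:np.concatenate([fk(q,L,s5)[0]-p for q,p in D])
    r=least_squares(f,[.16,.4,.5,0,.15,.2]);print(s5,np.round(r.x,4),np.abs(r.fun).max())
    for s6 in (1,-1): print(s6,np.round(fk(D[-1][0],r.x,s5,s6)[1],3).tolist())
E
python3 fk.py
```

```text
1 [0.1601 0.4198 0.5188 0.036  0.1442 0.2848] 0.0002389247004360162
1 [[0.16, 0.229, -0.96], [0.545, 0.79, 0.279], [0.823, -0.568, 0.002]]
-1 [[0.663, 0.229, -0.713], [0.301, 0.79, 0.533], [0.686, -0.568, 0.455]]
-1 [ 0.1565  0.4364  0.523   0.0496  0.7161 -0.2667] 0.02600542536043926
1 [[0.282, 0.783, -0.554], [0.671, 0.252, 0.697], [0.686, -0.568, -0.455]]
-1 [[0.54, 0.783, -0.307], [0.176, 0.252, 0.952], [0.823, -0.568, -0.002]]
```

```bash
cat > sim.py <<'E'
from fk import *
L=np.array([.1601,.4198,.5188,.036,.1442,.2848])
L=least_squares(lambda L:np.concatenate([fk(q,L)[0]-p for q,p in D]),L).x
lo=LO+.003;hi=HI-.004;hi[2]=1.235
VM=.07*np.array([2.22,2.22,2.57,3.14,3.14,3.14])
def jac(q):
    h,L1,L2a,L2b,L3a,L3b=L
    R1=Rn.from_euler('z',q[0]).as_matrix();n=R1[:,1]
    def pl(a):return np.array([[np.cos(a),0,np.sin(a)],[0,1,0],[-np.sin(a),0,np.cos(a)]])
    sh=np.array([0,0,h]);A=R1@pl(q[1]);B=R1@pl(q[1]-q[2]);W=R1@pl(q[1]-q[2]+q[3])
    el=sh+A@[0,0,L1];wr=el+B@[L2a,0,L2b];j5=wr+W[:,0]*L3a
    a5=W[:,2];u=np.cos(q[4])*W[:,0]+np.sin(q[4])*W[:,1];p=j5+u*L3b
    ax=[np.array([0,0,1.]),n,-n,n,a5,u];o=[sh,sh,el,wr,j5,p]
    J=np.array([np.r_[np.cross(a,p-b),a] for a,b in zip(ax,o)]).T
    y5=-np.sin(q[4])*W[:,0]+np.cos(q[4])*W[:,1]
    c,s=np.cos(q[5]-np.pi/2),np.sin(q[5]-np.pi/2)
    Z=c*a5-s*y5; Y=c*y5+s*a5
    return p,np.c_[Z,u,Y],J,(el,wr,j5)
W=.6
def row(q,sh,tw=0.,it=4,w=None):
    w=w or W
    p0,T0,_,_=jac(q);pt=p0+T0@np.array(sh);Rt=T0@Rn.from_euler('y',tw).as_matrix()
    x=q.copy();l=np.maximum(lo,q-VM);u=np.minimum(hi,q+VM)
    l=np.minimum(l,x-1e-9);u=np.maximum(u,x+1e-9)
    for _ in range(it):
        p,T,J,_=jac(x);e=np.r_[pt-p,w*Rn.from_matrix(Rt@T.T).as_rotvec()]
        Jw=np.r_[J[:3],w*J[3:]]
        A=np.r_[Jw,.01*np.eye(6)];b=np.r_[e,np.zeros(6)]
        # fast clamp-active-set
        free=np.ones(6,bool);d=np.zeros(6)
        for k in range(6):
            d[free]=np.linalg.lstsq(A[:,free],b-A[:,~free]@d[~free],rcond=None)[0]
            bad=free&((x+d<l-1e-9)|(x+d>u+1e-9))
            if not bad.any():break
            d[bad]=np.clip(x+d,l,u)[bad]-x[bad];free&=~bad
        x=np.clip(x+d,l,u)
        if np.abs(d).max()<1e-5:break
    return x
if __name__=="__main__":
  for w in (.2,.4,.6,1.):
    q=np.array(D[0][0],float)
    for i in range(8):q=row(q,[0,-.05,0],w=w)
    a=q.copy()
    for i in range(2):q=row(q,[0,-.05,0],w=w)
    b=q.copy()
    for i in range(4):q=row(q,[-.021,-.045,0],w=w)
    c=q.copy()
    q=np.array(D[5][0],float)
    for i in range(4):q=row(q,[-.042,.026,0],w=w)
    d=q.copy()
    for i in range(3):q=row(q,[0,.015,.045],w=w)
    print(w);
    for v in(a,b,c,d,q):print(np.round(v,3),np.round(jac(v)[0],4))
E
python3 sim.py
```

```text
0.2
[ 1.283  0.791  1.235  2.276 -0.     1.571] [0.1819 0.6144 0.296 ]
[1.283 1.102 1.235 2.276 0.    1.571] [0.185  0.6249 0.0935]
[1.283 0.826 1.235 2.276 0.    1.571] [0.1831 0.6186 0.2737]
[ 1.269 -0.847  0.515  2.206  0.015  1.563] [0.0087 0.0419 0.6325]
[ 0.803 -0.847  0.431  2.276  0.467  0.904] [-0.0807  0.1011  0.6104]
0.4
[1.283 0.801 1.235 2.276 0.    1.571] [0.1823 0.6157 0.2895]
[1.283 1.112 1.235 2.276 0.    1.571] [0.1848 0.6242 0.0869]
[1.283 0.892 1.235 2.276 0.    1.571] [0.1848 0.6244 0.2308]
[ 1.268 -0.847  0.515  2.096  0.016  1.564] [0.0183 0.0741 0.666 ]
[ 0.802 -0.821  0.491  2.276  0.578  0.904] [-0.1057  0.1145  0.6424]
0.6
[1.283 0.806 1.235 2.276 0.    1.571] [0.1824 0.6163 0.2867]
[ 1.283  1.117  1.235  2.276 -0.     1.571] [0.1847 0.6239 0.0841]
[1.283 0.952 1.235 2.276 0.    1.571] [0.1857 0.6274 0.1916]
[ 1.268 -0.847  0.515  2.025  0.017  1.564] [0.0239 0.0929 0.6893]
[ 0.801 -0.847  0.429  2.164  0.677  0.905] [-0.1053  0.1476  0.661 ]
1.0
[ 1.283  0.809  1.235  2.276 -0.     1.571] [0.1825 0.6166 0.2848]
[1.283 1.12  1.235 2.276 0.    1.571] [0.1846 0.6236 0.0821]
[1.283 1.029 1.235 2.276 0.    1.571] [0.1858 0.6279 0.1415]
[ 1.267 -0.847  0.515  1.962  0.018  1.565] [0.0284 0.108  0.7109]
[ 0.801 -0.837  0.446  2.11   0.678  0.905] [-0.094   0.1595  0.6794]
```

```bash
python3 - <<'E'
s=open('sim.py').read()
a=s.index("def row");b=s.index('if __name__')
new='''from scipy.optimize import nnls
def row(q,sh,tw=0.,it=6,w=None,lam=.01):
    w=w or W
    p0,T0,_,_=jac(q);pt=p0+T0@np.array(sh);Rt=T0@Rn.from_euler('y',tw).as_matrix()
    x=np.clip(q,lo,hi)
    for _ in range(it):
        p,T,J,_=jac(x);e=np.r_[pt-p,w*Rn.from_matrix(Rt@T.T).as_rotvec()]
        A=np.r_[np.r_[J[:3],w*J[3:]],lam*np.eye(6)];b=np.r_[e,np.zeros(6)]
        d=np.linalg.lstsq(A,b,rcond=None)[0]
        if ((x+d<lo)|(x+d>hi)).any():
            d=lsq_linear(A,b,(np.minimum(lo-x,-1e-9),np.maximum(hi-x,1e-9)),method='bvls').x
        x=np.clip(x+d,lo,hi)
        if np.abs(d).max()<1e-4:break
    d=x-q
    return q+d/max(1,np.max(np.abs(d)/VM))
'''
open('sim.py','w').write(s[:a]+new+s[b:])
E
python3 sim.py
```

```text
0.2
[ 1.283  0.335  1.235  2.243 -0.     1.571] [0.1501 0.5072 0.5674]
[ 1.283  0.205  1.235  2.192 -0.     1.571] [0.1398 0.4724 0.6406]
[ 1.283 -0.054  1.235  2.257 -0.     1.571] [0.0937 0.3166 0.7344]
[ 1.271 -0.847  0.613  2.116  0.014  1.567] [0.0101 0.0461 0.696 ]
[ 0.805 -0.847  0.598  2.192  0.367  1.251] [-0.0628  0.082   0.6785]
0.4
[ 1.283  0.354  1.202  2.276 -0.     1.571] [0.1483 0.5011 0.5423]
[1.283 0.277 1.235 2.276 0.    1.571] [0.1394 0.4709 0.5936]
[ 1.283 -0.037  1.081  2.276 -0.     1.571] [0.0996 0.3366 0.6691]
[ 1.272 -0.847  0.633  2.093  0.014  1.567] [0.0102 0.0466 0.7112]
[ 0.805 -0.847  0.621  2.162  0.383  1.272] [-0.0654  0.0857  0.6967]
0.6
[1.283 0.344 1.135 2.276 0.    1.571] [0.1469 0.4962 0.5221]
[1.283 0.268 1.127 2.276 0.    1.571] [0.1386 0.4682 0.5574]
[ 1.283 -0.029  0.939  2.276 -0.     1.571] [0.1032 0.3486 0.6133]
[ 1.272 -0.847  0.645  2.079  0.014  1.568] [0.0102 0.0466 0.7203]
[ 0.805 -0.847  0.635  2.145  0.392  1.284] [-0.0669  0.0875  0.7073]
1.0
[1.283 0.338 1.081 2.276 0.    1.571] [0.1457 0.492  0.5047]
[1.283 0.266 1.039 2.276 0.    1.571] [0.1378 0.4656 0.5253]
[ 1.283 -0.006  0.819  2.276 -0.     1.571] [0.1062 0.3589 0.5596]
[ 1.272 -0.847  0.654  2.068  0.014  1.568] [0.0101 0.0465 0.7279]
[ 0.806 -0.847  0.646  2.13   0.399  1.295] [-0.0682  0.0888  0.7163]
```

```bash
sed -i "s/^        if ((x+d<lo).*/        if MODE and ((x+d<lo)|(x+d>hi)).any():/; s/^W=.6/W=.6;MODE=0/" sim.py; for it in 6 40; do for lam in .01 .1 .3; do sed -i "s/it=[0-9]*,w=None,lam=[.0-9]*/it=$it,w=None,lam=$lam/" sim.py; echo it $it lam $lam; python3 sim.py | cut -c1-40; done; done
```

```text
it 6 lam .01
0.2
[1.283 0.648 1.235 2.276 0.    1.571] [0
[ 1.283  0.636  1.235  2.276 -0.     1.5
[1.283 0.905 1.235 2.276 0.    1.571] [0
[ 1.274 -0.836  0.515  2.012  0.013  1.5
[ 0.807 -0.84   0.505  2.095  0.366  1.2
0.4
[1.283 0.581 1.235 2.276 0.    1.571] [0
[ 1.283  0.488  1.235  2.276 -0.     1.5
[1.283 0.725 1.235 2.276 0.    1.571] [0
[ 1.274 -0.836  0.515  2.012  0.013  1.5
[ 0.807 -0.84   0.505  2.095  0.366  1.2
0.6
[1.283 0.606 1.235 2.276 0.    1.571] [0
[1.283 0.573 1.235 2.276 0.    1.571] [0
[1.283 0.8   1.235 2.276 0.    1.571] [0
[ 1.274 -0.836  0.515  2.012  0.013  1.5
[ 0.807 -0.84   0.506  2.095  0.366  1.2
1.0
[1.283 0.607 1.235 2.276 0.    1.571] [0
[1.283 0.583 1.235 2.276 0.    1.571] [0
[1.283 0.805 1.235 2.276 0.    1.571] [0
[ 1.274 -0.836  0.515  2.012  0.013  1.5
[ 0.807 -0.84   0.506  2.095  0.366  1.2
it 6 lam .1
0.2
[ 1.283  0.405  1.235  2.276 -0.     1.5
[1.283 0.358 1.235 2.276 0.    1.571] [0
[ 1.283  0.167  1.235  2.276 -0.     1.5
[ 1.272 -0.844  0.515  2.047  0.013  1.5
[ 0.806 -0.847  0.47   2.108  0.402  1.2
0.4
[ 1.283  0.507  1.235  2.2
[... 3292 characters left out ...]
-0.847  0.572  2.101  0.014  1.5
[ 0.805 -0.847  0.545  2.173  0.384  1.2
0.4
[ 1.283  0.387  1.235  2.276 -0.     1.5
[ 1.283  0.307  1.235  2.276 -0.     1.5
[ 1.283  0.079  1.23   2.276 -0.     1.5
[ 1.272 -0.847  0.555  2.048  0.014  1.5
[ 0.806 -0.847  0.539  2.121  0.375  1.2
0.6
[1.283 0.407 1.235 2.276 0.    1.571] [0
[ 1.283  0.342  1.235  2.276 -0.     1.5
[ 1.283  0.131  1.219  2.276 -0.     1.5
[ 1.272 -0.847  0.547  2.032  0.014  1.5
[ 0.806 -0.847  0.532  2.106  0.376  1.2
1.0
[1.283 0.422 1.235 2.276 0.    1.571] [0
[1.283 0.368 1.235 2.276 0.    1.571] [0
[ 1.283  0.171  1.212  2.276 -0.     1.5
[ 1.272 -0.847  0.541  2.021  0.014  1.5
[ 0.806 -0.847  0.528  2.096  0.377  1.2
```

```bash
sed -i "s/it=[0-9]*,w=None,lam=[.0-9]*/it=5,w=None,lam=.01/" sim.py; cat > beam.py <<'E'
import sim,itertools,sys,time
from sim import *
sim.MODE=int(sys.argv[1]);sim.W=float(sys.argv[2])
q0=np.array([.8,-.847,.633,2.145,.397,1.279])
tgt=np.array([.9,.04,-.43]);tgt/=np.linalg.norm(tgt)
dirs=[np.array(d)/np.linalg.norm(d)*.05 for d in itertools.product((-1,0,1),repeat=3) if any(d)]
def ok(q):
    p,T,_,(el,wr,j5)=jac(q)
    return p[2]>.3 and wr[2]>.35 and j5[2]>.3 and p[0]<.5 and wr[0]<.5 and el[2]>.2 and min(np.hypot(*v[:2])+ (0.0 if v[2]<.45 else 1) for v in(p,j5))>.17 and abs(p[1])<.6
beam=[(0,q0,[])];B=25;t0=time.time()
for depth in range(14):
    c=[]
    for _,q,h in beam:
        for i,d in enumerate(dirs):
            x=q
            for k in range(4):
                x=row(x,jac(x)[1].T@d)
                if not ok(x):break
            else:
                y=jac(x)[1][:,1];c.append((np.arccos(y@tgt),x,h+[i]))
    c.sort(key=lambda e:e[0])
    # diversity
    nb=[];
    for e in c:
        if all(np.abs(e[1]-o[1]).max()>.12 for o in nb):nb.append(e)
        if len(nb)>=B:break
    beam=nb;e=beam[0];y=jac(e[1])[1][:,1]
    print(depth,round(np.degrees(e[0]),1),np.round(y,2),np.round(e[1],2),np.round(jac(e[1])[0],2),round(time.time()-t0),flush=True)
print([np.round(dirs[i]*20).astype(int).tolist() for i in beam[0][2]])
E
(timeout 500 python3 beam.py 1 .6 > b1.txt)& (timeout 500 python3 beam.py 0 .2 > b0.txt) & (timeout 500 python3 beam.py 1 .3 > b2.txt) & wait; tail -n 20 b1.txt b0.txt b2.txt
```

```text
==> b1.txt <==
0 60.0 [ 0.2   0.71 -0.68] [ 0.53 -0.85  0.52  2.27  0.53  1.  ] [-0.08  0.12  0.65] 1
1 58.2 [ 0.25  0.73 -0.63] [ 0.12 -0.61  0.36  2.06  0.77  0.59] [0.16 0.22 0.65] 23
2 52.0 [ 0.33  0.65 -0.69] [-0.07 -0.68  0.29  2.16  0.73  0.42] [0.14 0.18 0.6 ] 50
3 48.1 [ 0.37  0.59 -0.71] [ 0.05 -0.39  0.84  2.28  0.61  0.59] [0.16 0.17 0.72] 74
4 42.2 [ 0.48  0.57 -0.66] [-0.27 -0.11  1.03  2.28  0.75  0.32] [0.33 0.11 0.74] 96
5 35.3 [ 0.61  0.56 -0.56] [-0.53  0.1   1.22  2.28  0.91  0.13] [0.43 0.01 0.77] 115
6 27.4 [ 0.67  0.41 -0.61] [-0.87  0.05  0.96  2.28  0.89 -0.26] [ 0.41 -0.14  0.69] 135
7 18.9 [ 0.76  0.3  -0.58] [-1.03  0.04  0.98  2.28  0.93 -0.33] [ 0.39 -0.2   0.72] 155
8 10.7 [ 0.83  0.17 -0.54] [-1.18  0.09  1.08  2.28  0.98 -0.38] [ 0.36 -0.26  0.74] 174
9 3.0 [ 0.88  0.08 -0.46] [-1.2   0.21  1.24  2.1   1.02 -0.21] [ 0.4  -0.35  0.77] 193
10 0.1 [ 0.9   0.04 -0.43] [-1.13  0.02  1.24  2.1   0.98 -0.02] [ 0.37 -0.22  0.84] 213
11 0.1 [ 0.9   0.04 -0.43] [-1.   -0.14  0.64  1.54  0.9   0.14] [ 0.47 -0.32  0.74] 237
12 0.0 [ 0.9   0.04 -0.43] [-1.59 -0.37
[... 2406 characters left out ...]
[0.28 0.33 0.76] 162
8 0.1 [ 0.9   0.04 -0.43] [ 1.46 -0.48  0.26  1.99 -1.1   1.95] [0.28 0.22 0.65] 180
9 0.0 [ 0.9   0.04 -0.43] [ 0.5  -0.38  0.53  1.41 -0.41  0.95] [0.48 0.13 0.79] 200
10 0.0 [ 0.9   0.04 -0.43] [ 0.13 -0.21  1.14  1.8  -0.08  0.78] [0.38 0.03 0.9 ] 218
11 0.0 [ 0.9   0.04 -0.43] [ 0.13 -0.62  0.42  1.48 -0.08  0.78] [0.38 0.03 0.78] 238
12 0.0 [ 0.9   0.04 -0.43] [ 1.38 -0.21  0.29  1.62 -1.07  1.81] [0.33 0.42 0.6 ] 256
13 0.0 [ 0.9   0.04 -0.43] [ 0.99 -0.63 -0.31  1.   -0.82  1.27] [0.45 0.3  0.48] 273
[[1, -1, -1], [1, 0, -1], [1, 0, -1], [1, 0, 0], [1, 0, 0], [1, -1, 0], [0, 1, 1], [0, 1, 0], [0, 0, -1], [0, 1, 1], [1, 1, -1], [-1, 0, 0], [1, -1, 0], [1, -1, -1]]
```

Request:
carry_out:
  steps:
    - [0,-0.023,0.028,-0.034,0]
    - [0,-0.023,0.028,-0.034,0]
    - [0,-0.023,0.028,-0.034,0]
    - [0,-0.023,0.028,-0.034,0]

```text
t: 4.45
eef_pos: [0.0402, 0.0906, 0.6765]
tcp_rot: [-0.333, -0.621, 0.142, 0.695]
ft_force: [-0.3, -2.3, -0.2]
grip_width: 0.002
```

```bash
python3 st.py; python3 - <<'E'
import sim
from sim import *
for m,w in((1,.6),(1,.3),(1,.15),(0,.2),(0,.6)):
    sim.MODE=m;sim.W=w
    q=np.array([.8,-.847,.633,2.145,.397,1.279])
    for i in range(4):q=row(q,[-.023,.028,-.034])
    print(m,w,np.round(q,3),np.round(jac(q)[0],3),np.round(jac(q)[1][:,1],2))
E
```

```text
4.45 [ 1.394 -0.848  0.494  2.038 -0.083  1.648] [0.0402 0.0906 0.6765] [-0.3 -2.3 -0.2] 0.002
[[0.187, 0.216, -0.958], [0.612, 0.738, 0.286], [0.769, -0.64, 0.006]]
1 0.6 [ 1.385 -0.847  0.491  2.036 -0.071  1.638] [0.038 0.093 0.676] [ 0.21  0.74 -0.64]
1 0.3 [ 1.383 -0.847  0.456  2.093 -0.059  1.646] [0.033 0.085 0.644] [ 0.19  0.68 -0.71]
1 0.15 [ 1.381 -0.847  0.426  2.135 -0.048  1.653] [0.029 0.078 0.619] [ 0.17  0.63 -0.76]
0 0.2 [ 0.766 -0.847  0.257  1.958  0.295  1.225] [0.058 0.171 0.603] [ 0.25  0.65 -0.72]
0 0.6 [ 0.452 -0.804  0.284  2.017  0.59   0.911] [0.052 0.201 0.623] [ 0.2   0.72 -0.67]
```

```bash
cat > plan.py <<'E'
import sim,sys
from sim import *
from cell import sense
sim.MODE=1;sim.W=.6
q=np.array(sense()["joint_positions"]);q=np.clip(q,lo,hi)
for d in eval(sys.argv[1]):
    d=np.array(d)/np.linalg.norm(d)*.05
    for k in range(4):
        s=jac(q)[1].T@d
        if k%2==0: sh=np.round(s,3);print(sh.tolist(),end=' ')
        q=row(q,sh)
    p,T,_,(el,wr,j5)=jac(q);print(np.round(q,2),np.round(p,2),"y",np.round(T[:,1],2),"wr",np.round(wr,2),"el",np.round(el,2))
E
python3 plan.py "[[0, 1, 0], [1, 1, 1], [1, -1, 1], [1, -1, 0], [0, -1, 0], [0, -1, 1], [0, -1, 0], [-1, -1, 1], [-1, -1, 1], [-1, -1, 1], [0, -1, 1]]"
```

```text
[0.031, 0.037, 0.014] [0.031, 0.036, 0.014] [ 0.81 -0.76  0.46  2.06  0.32  1.19] [0.03 0.16 0.66] y [ 0.2   0.68 -0.71] wr [-0.1  -0.1   0.97] el [-0.2  -0.21  0.47]
[0.045, 0.005, -0.021] [0.045, 0.005, -0.021] [ 0.77 -0.24  1.04  2.14  0.35  1.16] [0.13 0.27 0.76] y [ 0.2   0.68 -0.71] wr [0.01 0.01 1.08] el [-0.07 -0.07  0.57]
[0.005, -0.034, -0.036] [0.006, -0.033, -0.037] [ 0.27 -0.09  1.22  2.28  0.63  0.77] [0.22 0.23 0.78] y [ 0.29  0.69 -0.66] wr [0.06 0.02 1.09] el [-0.04 -0.01  0.58]
[-0.017, -0.014, -0.045] [-0.017, -0.013, -0.045] [-0.16 -0.02  1.04  2.28  0.82  0.31] [0.36 0.15 0.73] y [ 0.35  0.68 -0.64] wr [ 0.21 -0.04  1.05] el [-0.01  0.    0.58]
[-0.032, -0.034, -0.018] [-0.031, -0.033, -0.02] [-0.5  -0.07  0.76  2.28  0.89 -0.08] [0.4  0.03 0.67] y [ 0.44  0.64 -0.62] wr [ 0.26 -0.14  0.99] el [-0.03  0.01  0.58]
[0.004, -0.045, -0.022] [0.004, -0.043, -0.025] [-0.57  0.09  1.06  2.28  0.91 -0.01] [ 0.45 -0.02  0.72] y [ 0.56  0.58 -0.59] wr [ 0.25 -0.16  1.03] el [ 0.03 -0.02  0.58]
[-0.032, -0.029, -0.026] [-0.032, -0.027, -0.027] [-0.82  0.2   1.    2.28  0.96 -0.3 ] [ 0.48 -0.17  0.66] y [ 0.63  0.52 -0.57] wr [ 0.29 -0.31  0.97] el [ 0.06 -0.06  0.57]
[-0.001, -0.05, -0.004] [-0.002, -0.049, -0.008] [-0.98  0.14  0.97  2.28  0.99 -0.35] [ 0.43 -0.22  0.69] y [ 0.73  0.4  -0.55] wr [ 0.21 -0.32  0.98] el [ 0.03 -0.05  0.58]
[-0.003, -0.049, -0.011] [-0.004, -0.048, -0.015] [-1.13  0.14  1.03  2.28  1.02 -0.38] [ 0.4  -0.27  0.71] y [ 0.81  0.28 -0.51] wr [ 0.15 -0.32  1.  ] el [ 0.03 -0.05  0.58]
[-0.005, -0.046, -0.018] [-0.006, -0.045, -0.022] [-1.27  0.21  1.16  2.28  1.07 -0.4 ] [ 0.36 -0.33  0.74] y [ 0.87  0.14 -0.47] wr [ 0.1  -0.34  1.02] el [ 0.03 -0.08  0.57]
[0.0, -0.022, -0.045] [0.0, -0.018, -0.046] [-1.27  0.26  1.24  2.    1.11 -0.14] [ 0.39 -0.42  0.78] y [ 0.92  0.04 -0.38] wr [ 0.11 -0.36  1.01] el [ 0.03 -0.11  0.57]
```

Request:
carry_out:
  steps:
    - [0,0.031,0.037,0.014,0]
    - [0,0.031,0.037,0.014,0]
    - [0,0.031,0.036,0.014,0]
    - [0,0.031,0.036,0.014,0]
    - [0,0.045,0.005,-0.021,0]
    - [0,0.045,0.005,-0.021,0]
    - [0,0.045,0.005,-0.021,0]
    - [0,0.045,0.005,-0.021,0]
    - [0,0.005,-0.034,-0.036,0]
    - [0,0.005,-0.034,-0.036,0]
    - [0,0.006,-0.033,-0.037,0]
    - [0,0.006,-0.033,-0.037,0]

```text
t: 5.65
eef_pos: [0.2159, 0.2368, 0.7829]
tcp_rot: [-0.368, -0.635, 0.137, 0.666]
ft_force: [-0.1, 1.1, 0.3]
grip_width: -0.003
```

```bash
python3 st.py; python3 plan.py "[[1, -1, 0], [0, -1, 0], [0, -1, 1], [0, -1, 0], [-1, -1, 1], [-1, -1, 1], [-1, -1, 1], [0, -1, 1]]"
```

```text
5.65 [ 0.286 -0.086  1.234  2.277  0.623  0.777] [0.2159 0.2368 0.7829] [-0.1  1.1  0.3] -0.003
[[0.157, 0.284, -0.946], [0.65, 0.692, 0.316], [0.744, -0.664, -0.076]]
[-0.017, -0.014, -0.045] [-0.017, -0.013, -0.045] [-0.16 -0.02  1.04  2.28  0.82  0.31] [0.36 0.15 0.73] y [ 0.35  0.69 -0.64] wr [ 0.21 -0.03  1.05] el [-0.01  0.    0.58]
[-0.032, -0.034, -0.018] [-0.031, -0.033, -0.02] [-0.5  -0.07  0.76  2.28  0.89 -0.07] [0.4  0.04 0.67] y [ 0.44  0.65 -0.62] wr [ 0.26 -0.14  0.99] el [-0.03  0.01  0.58]
[0.005, -0.045, -0.022] [0.004, -0.043, -0.025] [-0.56  0.09  1.06  2.28  0.91 -0.01] [ 0.45 -0.02  0.72] y [ 0.56  0.58 -0.59] wr [ 0.25 -0.16  1.03] el [ 0.03 -0.02  0.58]
[-0.032, -0.029, -0.026] [-0.032, -0.028, -0.027] [-0.82  0.2   1.    2.28  0.96 -0.29] [ 0.48 -0.17  0.66] y [ 0.63  0.52 -0.57] wr [ 0.29 -0.31  0.97] el [ 0.06 -0.06  0.57]
[-0.001, -0.05, -0.004] [-0.002, -0.049, -0.007] [-0.98  0.13  0.96  2.28  0.99 -0.35] [ 0.43 -0.21  0.69] y [ 0.73  0.41 -0.54] wr [ 0.21 -0.31  0.99] el [ 0.03 -0.04  0.58]
[-0.003, -0.049, -0.011] [-0.004, -0.048, -0.015] [-1.12  0.14  1.03  2.28  1.02 -0.38] [ 0.4  -0.26  0.72] y [ 0.81  0.28 -0.51] wr [ 0.15 -0.32  1.  ] el [ 0.02 -0.05  0.58]
[-0.005, -0.046, -0.018] [-0.006, -0.045, -0.021] [-1.27  0.2   1.15  2.28  1.07 -0.39] [ 0.36 -0.33  0.75] y [ 0.87  0.15 -0.46] wr [ 0.11 -0.33  1.02] el [ 0.02 -0.08  0.57]
[0.0, -0.022, -0.045] [0.0, -0.019, -0.046] [-1.27  0.26  1.24  2.01  1.11 -0.14] [ 0.39 -0.41  0.78] y [ 0.92  0.05 -0.38] wr [ 0.11 -0.35  1.01] el [ 0.03 -0.1   0.57]
```

Model and reality agree well. Continue.

Request:
carry_out:
  steps:
    - [0,-0.017,-0.014,-0.045,0]
    - [0,-0.017,-0.014,-0.045,0]
    - [0,-0.017,-0.013,-0.045,0]
    - [0,-0.017,-0.013,-0.045,0]
    - [0,-0.032,-0.034,-0.018,0]
    - [0,-0.032,-0.034,-0.018,0]
    - [0,-0.031,-0.033,-0.02,0]
    - [0,-0.031,-0.033,-0.02,0]
    - [0,0.005,-0.045,-0.022,0]
    - [0,0.005,-0.045,-0.022,0]
    - [0,0.004,-0.043,-0.025,0]
    - [0,0.004,-0.043,-0.025,0]

```text
t: 6.85
eef_pos: [0.4373, 0.0169, 0.7685]
tcp_rot: [0.456, 0.662, -0.005, -0.595]
ft_force: [-0.3, -0.3, 0.5]
grip_width: 0.002
```

```bash
python3 st.py; python3 plan.py "[[0, -1, 0], [-1, -1, 1], [-1, -1, 1], [-1, -1, 1], [0, -1, 1]]"
```

```text
6.85 [-0.51   0.123  1.234  2.277  0.929  0.135] [0.4373 0.0169 0.7685] [-0.3 -0.3  0.5] 0.002
[[0.125, 0.597, -0.792], [0.61, 0.584, 0.536], [0.783, -0.55, -0.291]]
[-0.031, -0.029, -0.027] [-0.03, -0.028, -0.028] [-0.79  0.17  1.06  2.28  1.01 -0.2 ] [ 0.47 -0.13  0.71] y [ 0.67  0.53 -0.52] wr [ 0.26 -0.26  1.  ] el [ 0.05 -0.05  0.57]
[0.001, -0.05, -0.006] [0.001, -0.049, -0.01] [-0.94  0.11  1.04  2.28  1.06 -0.23] [ 0.43 -0.17  0.74] y [ 0.77  0.42 -0.48] wr [ 0.19 -0.26  1.02] el [ 0.03 -0.04  0.58]
[0.0, -0.048, -0.013] [-0.0, -0.047, -0.017] [-1.08  0.12  1.13  2.28  1.1  -0.24] [ 0.4  -0.22  0.77] y [ 0.85  0.3  -0.43] wr [ 0.14 -0.26  1.03] el [ 0.02 -0.05  0.58]
[-0.001, -0.046, -0.02] [-0.001, -0.044, -0.024] [-1.23  0.17  1.24  2.28  1.17 -0.24] [ 0.38 -0.27  0.81] y [ 0.91  0.18 -0.36] wr [ 0.1  -0.28  1.04] el [ 0.02 -0.07  0.57]
[0.004, -0.019, -0.046] [0.004, -0.016, -0.047] [-1.22  0.2   1.24  1.86  1.2   0.12] [ 0.42 -0.37  0.86] y [ 0.96  0.09 -0.26] wr [ 0.11 -0.3   1.04] el [ 0.03 -0.08  0.57]
```

Request:
carry_out:
  steps:
    - [0,-0.031,-0.029,-0.027,0]
    - [0,-0.031,-0.029,-0.027,0]
    - [0,-0.03,-0.028,-0.028,0]
    - [0,-0.03,-0.028,-0.028,0]
    - [0,0.001,-0.05,-0.006,0]
    - [0,0.001,-0.05,-0.006,0]
    - [0,0.001,-0.049,-0.01,0]
    - [0,0.001,-0.049,-0.01,0]
    - [0,0,-0.048,-0.013,0]
    - [0,0,-0.048,-0.013,0]
    - [0,0,-0.047,-0.017,0]
    - [0,0,-0.047,-0.017,0]

```text
t: 8.05
eef_pos: [0.4097, -0.2114, 0.7948]
tcp_rot: [0.579, 0.642, 0.122, -0.488]
ft_force: [0.2, 0.2, -0.1]
grip_width: 0.001
```

```bash
python3 st.py; python3 plan.py "[[-1, -1, 1], [0, -1, 1]]"
```

```text
8.05 [-1.066  0.167  1.234  2.277  1.118 -0.174] [ 0.4097 -0.2114  0.7948] [ 0.2  0.2 -0.1] 0.001
[[0.147, 0.862, -0.485], [0.624, 0.3, 0.722], [0.768, -0.409, -0.494]]
[-0.0, -0.045, -0.021] [-0.0, -0.044, -0.024] [-1.24  0.16  1.24  2.28  1.21 -0.23] [ 0.37 -0.27  0.82] y [ 0.92  0.18 -0.33] wr [ 0.09 -0.27  1.05] el [ 0.02 -0.06  0.57]
[0.005, -0.018, -0.046] [0.005, -0.015, -0.047] [-1.22  0.19  1.24  1.81  1.23  0.18] [ 0.42 -0.36  0.87] y [ 0.97  0.09 -0.23] wr [ 0.1  -0.29  1.04] el [ 0.03 -0.07  0.57]
```

```bash
cat > path.py <<'E'
import sim,sys
from sim import *
from cell import sense
from h import H
sim.MODE=1;sim.W=.6
hp=[.6523,.199,.0454]
def go(q,wps,twist=0):
    p,T,_,_=jac(q);cmdp,cmdT=p,T;out=[]
    for w in wps:
        w=np.array(w)
        while np.linalg.norm(w-cmdp)>.002 and len(out)<60:
            d=w-cmdp;n=np.linalg.norm(d);st=d*min(1,.05/n);tw=np.clip(twist,-.149,.149);
            s=np.round(cmdT.T@st,3);tw=round(float(tw),3)
            q=row(q,s,tw);cmdp,cmdT,_,(el,wr,j5)=jac(q);twist-=tw if abs(tw)>1e-3 else 0
            out.append([0,*s.tolist(),tw])
            print(out[-1],np.round(q,2),np.round(cmdp,3),"j5",np.round(j5,2))
    print(np.round(cmdT,3).tolist());return q,out
if __name__=="__main__":
    q=np.clip(np.array(sense()["joint_positions"]),lo,hi)
    pre=H(hp,[-.19,-.01,.085])[0];fw=H(hp,[-.09,0.0,.088])[0]
    print(pre,fw)
    go(q,[[.40,-.02,.55],[.42,.15,.3],pre,fw,fw+[0,0,.15]],-1.0)
E
python3 path.py
```

```text
[0.46294962 0.18038727 0.085     ] [0.56239274 0.1949154  0.088     ]
[0, -0.011, 0.024, 0.042, -0.149] [-1.05  0.06  1.05  2.17  1.11 -0.2 ] [ 0.41  -0.201  0.785] j5 [ 0.16 -0.29  0.9 ]
[0, -0.009, 0.024, 0.043, -0.149] [-1.03 -0.06  0.87  2.07  1.1  -0.22] [ 0.41  -0.186  0.77 ] j5 [ 0.16 -0.27  0.89]
[0, -0.006, 0.024, 0.043, -0.149] [-1.   -0.17  0.69  1.96  1.09 -0.26] [ 0.409 -0.168  0.748] j5 [ 0.16 -0.25  0.87]
[0, -0.003, 0.024, 0.044, -0.149] [-0.96 -0.3   0.51  1.84  1.07 -0.29] [ 0.408 -0.147  0.722] j5 [ 0.16 -0.23  0.84]
[0, 0.002, 0.024, 0.044, -0.149] [-0.91 -0.42  0.33  1.71  1.04 -0.33] [ 0.407 -0.123  0.691] j5 [ 0.16 -0.21  0.81]
[0, 0.007, 0.024, 0.044, -0.149] [-0.85 -0.55  0.15  1.58  1.   -0.37] [ 0.405 -0.096  0.654] j5 [ 0.16 -0.18  0.77]
[0, 0.012, 0.024, 0.042, -0.106] [-0.76 -0.69 -0.02  1.45  0.95 -0.36] [ 0.403 -0.067  0.614] j5 [ 0.16 -0.15  0.73]
[0, 0.016, 0.024, 0.041, 0.0] [-0.67 -0.82 -0.19  1.33  0.87 -0.25] [ 0.402 -0.038  0.573] j5 [ 0.16 -0.12  0.69]
[0, 0.01, 0.013, 0.024, 0.0] [-0.63 -0.85 -0.23  1.31  0.85 -0.24] [ 0.403 -0.029  0.557] j5 
[... 3025 characters left out ...]
] [ 0.16 -0.63 -0.9   0.6   0.37  0.12] [0.506 0.187 0.087] j5 [0.35 0.06 0.29]
[0, -0.008, 0.03, -0.04, 0.0] [ 0.16 -0.48 -0.81  0.53  0.37  0.12] [0.553 0.194 0.088] j5 [0.4  0.06 0.29]
[0, -0.002, 0.006, -0.007, 0.0] [ 0.16 -0.45 -0.79  0.52  0.37  0.12] [0.562 0.195 0.087] j5 [0.41 0.07 0.29]
[0, 0.018, -0.035, -0.031, 0.0] [ 0.16 -0.48 -0.71  0.63  0.37  0.12] [0.563 0.195 0.138] j5 [0.41 0.07 0.34]
[0, 0.017, -0.035, -0.031, 0.0] [ 0.16 -0.49 -0.62  0.73  0.37  0.12] [0.563 0.195 0.187] j5 [0.41 0.07 0.39]
[0, 0.018, -0.036, -0.03, 0.0] [ 0.16 -0.5  -0.53  0.83  0.37  0.12] [0.562 0.195 0.237] j5 [0.41 0.07 0.44]
[[-0.288, 0.541, -0.79], [0.891, 0.454, -0.014], [0.351, -0.708, -0.613]]
```

```bash
sed -i 's/go(q,\[\[.40.*/go(q,eval(sys.argv[1])+[pre,fw,fw+[0,0,.15]],float(sys.argv[2]))/' path.py; python3 path.py "[[.50,-.1,.66],[.5,.08,.45],[.5,.16,.2]]" -1.0 | cut -c1-130
```

```text
[0.46294962 0.18038727 0.085     ] [0.56239274 0.1949154  0.088     ]
[0, -0.005, 0.042, 0.026, -0.149] [-1.03  0.06  1.05  2.14  1.1  -0.15] [ 0.419 -0.202  0.786] j5 [ 0.17 -0.29  0.9 ]
[0, -0.004, 0.042, 0.027, -0.149] [-0.98 -0.05  0.87  1.98  1.08 -0.13] [ 0.431 -0.189  0.772] j5 [ 0.19 -0.27  0.89]
[0, -0.003, 0.042, 0.027, -0.149] [-0.91 -0.16  0.69  1.82  1.04 -0.12] [ 0.444 -0.173  0.753] j5 [ 0.2  -0.26  0.87]
[0, -0.0, 0.041, 0.028, -0.149] [-0.84 -0.27  0.51  1.66  0.99 -0.11] [ 0.46  -0.153  0.728] j5 [ 0.22 -0.24  0.85]
[0, 0.003, 0.041, 0.028, -0.149] [-0.74 -0.38  0.33  1.49  0.93 -0.12] [ 0.478 -0.129  0.697] j5 [ 0.23 -0.21  0.82]
[0, 0.006, 0.042, 0.027, -0.149] [-0.63 -0.47  0.16  1.32  0.84 -0.15] [ 0.5   -0.101  0.661] j5 [ 0.26 -0.19  0.78]
[0, 0.017, 0.026, 0.039, -0.106] [-0.54 -0.58  0.    1.21  0.77 -0.18] [ 0.5   -0.068  0.623] j5 [ 0.26 -0.15  0.74]
[0, 0.021, 0.026, 0.037, 0.0] [-0.44 -0.68 -0.14  1.11  0.69 -0.11] [ 0.501 -0.036  0.586] j5 [ 0.26 -0.12  0.7 ]
[0, 0.021, 0.026, 0.038, 0.0] [-0.33 -0.77 -0.28  1.03  0.6  -0.03] [ 0.501 -0.003  0.547] j5 [
[... 4940 characters left out ...]
[ 0.29 -0.85 -1.    0.66  0.14  0.23] [0.465 0.181 0.085] j5 [0.29 0.09 0.29]
[0, -0.003, 0.032, -0.039, 0.0] [ 0.27 -0.69 -0.93  0.58  0.15  0.21] [0.506 0.187 0.087] j5 [0.33 0.09 0.29]
[0, -0.004, 0.032, -0.038, 0.0] [ 0.26 -0.54 -0.85  0.51  0.16  0.2 ] [0.551 0.193 0.088] j5 [0.38 0.1  0.29]
[0, -0.001, 0.007, -0.009, 0.0] [ 0.25 -0.5  -0.82  0.49  0.17  0.2 ] [0.562 0.194 0.088] j5 [0.39 0.1  0.29]
[0, 0.013, -0.036, -0.032, 0.0] [ 0.25 -0.53 -0.74  0.6   0.17  0.2 ] [0.562 0.195 0.138] j5 [0.39 0.1  0.34]
[0, 0.013, -0.036, -0.032, 0.0] [ 0.25 -0.55 -0.66  0.71  0.17  0.2 ] [0.562 0.195 0.188] j5 [0.39 0.1  0.39]
[[-0.211, 0.612, -0.762], [0.944, 0.33, 0.004], [0.254, -0.718, -0.647]]
```

```bash
sed -i 's/^    pre=.*/    pre=H(hp,[-.135,0,.092])[0];fw=H(hp,[-.09,0.0,.09])[0]/' path.py; python3 path.py "[[.58,-.15,.6],[.58,-.12,.2],[.53,.0,.16],[.52,.17,.15]]" -1.0 | cut -c1-130
```

```text
[0.5174391  0.19287311 0.092     ] [0.56239274 0.1949154  0.09      ]
[0, -0.016, 0.046, 0.011, -0.149] [-1.03  0.07  1.05  2.13  1.1  -0.16] [ 0.423 -0.209  0.784] j5 [ 0.18 -0.29  0.9 ]
[0, -0.016, 0.046, 0.012, -0.149] [-0.98 -0.03  0.87  1.96  1.08 -0.14] [ 0.44  -0.204  0.767] j5 [ 0.2  -0.29  0.88]
[0, -0.015, 0.046, 0.014, -0.149] [-0.92 -0.13  0.69  1.79  1.04 -0.14] [ 0.461 -0.197  0.744] j5 [ 0.22 -0.28  0.86]
[0, -0.013, 0.046, 0.015, -0.149] [-0.85 -0.22  0.51  1.61  1.   -0.15] [ 0.486 -0.188  0.714] j5 [ 0.24 -0.27  0.83]
[0, -0.011, 0.046, 0.017, -0.149] [-0.76 -0.29  0.34  1.42  0.94 -0.19] [ 0.518 -0.176  0.676] j5 [ 0.27 -0.26  0.79]
[0, -0.008, 0.046, 0.019, -0.149] [-0.69 -0.35  0.19  1.26  0.89 -0.25] [ 0.548 -0.163  0.638] j5 [ 0.3  -0.25  0.76]
[0, -0.005, 0.046, 0.019, -0.106] [-0.61 -0.38  0.07  1.12  0.83 -0.29] [ 0.58  -0.15   0.601] j5 [ 0.34 -0.24  0.72]
[0, -0.007, 0.022, 0.044, 0.0] [-0.6  -0.44 -0.07  1.02  0.83 -0.28] [ 0.58  -0.146  0.552] j5 [ 0.34 -0.23  0.67]
[0, -0.007, 0.022, 0.044, 0.0] [-0.6  -0.49 -0.21  0.93  0.82 -0.27] [ 0.58  -0.142  0.50
[... 5088 characters left out ...]
002, 0.0] [ 0.16 -0.85 -1.01  0.45  0.3   0.12] [0.523 0.17  0.15 ] j5 [0.32 0.05 0.31]
[0, 0.001, -0.002, 0.002, 0.0] [ 0.16 -0.85 -1.01  0.45  0.3   0.12] [0.522 0.171 0.149] j5 [0.32 0.05 0.31]
[0, 0.0, -0.002, 0.001, 0.0] [ 0.16 -0.85 -1.01  0.46  0.3   0.12] [0.522 0.17  0.15 ] j5 [0.32 0.05 0.31]
[0, 0.001, -0.002, 0.001, 0.0] [ 0.16 -0.85 -1.01  0.46  0.3   0.12] [0.522 0.171 0.15 ] j5 [0.32 0.05 0.31]
[0, 0.005, 0.031, 0.039, 0.0] [ 0.22 -0.82 -1.09  0.34  0.25  0.15] [0.519 0.189 0.103] j5 [0.31 0.07 0.26]
[0, 0.001, 0.007, 0.01, 0.0] [ 0.23 -0.81 -1.11  0.31  0.24  0.16] [0.517 0.193 0.092] j5 [0.31 0.07 0.25]
[[-0.32, 0.721, -0.615], [0.909, 0.416, 0.013], [0.265, -0.555, -0.789]]
```

```bash
cat > path2.py <<'E'
import sim,sys
from sim import *
from cell import sense
from h import H
sim.MODE=1;sim.W=.6
hp=[.6523,.199,.0454]
def go(q,wps,twist=0,v=1,tol=.004):
    out=[]
    for w,n,st_ in wps:
        w=np.array(w)
        for k in range(n):
            p,T,_,_=jac(q)
            d=w-p;m=np.linalg.norm(d)
            if m<tol:break
            st=d*min(1,st_/m);tw=round(float(np.clip(twist,-.149,.149)),3)
            s=np.round(T.T@st,3);q=row(q,s,tw);twist-=tw
            p,T,_,(el,wr,j5)=jac(q);out.append([0,*s.tolist(),tw])
            if v:print(out[-1],np.round(q,2),np.round(p,3),"y",np.round(T[:,1],2),"xz",round(T[2,0],2),"j5",np.round(j5,2))
    return q,out
if __name__=="__main__":
    q=np.clip(np.array(sense()["joint_positions"]),lo,hi)
    q,o=go(q,eval(sys.argv[1]),float(sys.argv[2]))
    y=jac(q)[1][:,1];print(len(o),"heading",np.degrees(np.arctan2(y[1],y[0])),"pitch",np.degrees(np.arcsin(-y[2])))
E
python3 path2.py "[([.53,-.05,.68],8,.05),([.53,.2,.6],7,.05),([.52,.2,.42],5,.05),([.5,.19,.15],8,.05),([.50,.19,.092],4,.05)]" -1.0
```

```text
[0, 0.007, 0.043, 0.025, -0.149] [-1.02  0.05  1.05  2.12  1.1  -0.14] [ 0.421 -0.199  0.788] y [ 0.86  0.3  -0.41] xz 0.73 j5 [ 0.18 -0.28  0.91]
[0, 0.008, 0.043, 0.025, -0.149] [-0.95 -0.06  0.87  1.96  1.06 -0.1 ] [ 0.435 -0.181  0.777] y [ 0.86  0.3  -0.42] xz 0.69 j5 [ 0.19 -0.27  0.9 ]
[0, 0.009, 0.043, 0.024, -0.149] [-0.87 -0.18  0.69  1.78  1.01 -0.07] [ 0.452 -0.159  0.761] y [ 0.86  0.3  -0.42] xz 0.63 j5 [ 0.21 -0.24  0.88]
[0, 0.012, 0.043, 0.023, -0.149] [-0.75 -0.29  0.51  1.59  0.94 -0.04] [ 0.474 -0.13   0.739] y [ 0.86  0.3  -0.42] xz 0.54 j5 [ 0.23 -0.22  0.86]
[0, 0.015, 0.043, 0.022, -0.149] [-0.62 -0.39  0.34  1.41  0.83 -0.05] [ 0.499 -0.094  0.713] y [ 0.86  0.3  -0.42] xz 0.42 j5 [ 0.25 -0.18  0.83]
[0, 0.018, 0.043, 0.019, -0.149] [-0.48 -0.46  0.21  1.27  0.72 -0.08] [ 0.524 -0.059  0.687] y [ 0.86  0.3  -0.42] xz 0.3 j5 [ 0.28 -0.14  0.81]
[0, 0.005, 0.011, 0.005, -0.106] [-0.44 -0.48  0.18  1.24  0.69 -0.16] [ 0.53 -0.05  0.68] y [ 0.86  0.3  -0.42] xz 0.21 j5 [ 0.29 -0.14  0.8 ]
[0, 0.042, 0.021, 0.017, 0.0] [-0.3  -0.55  0.09  1.16  0.57 -0.07] [ 0.53 
[... 2471 characters left out ...]
5  0.34 -0.06  0.26] [0.53  0.203 0.146] y [ 0.81  0.27 -0.52] xz 0.19 j5 [0.3  0.13 0.29]
[0, -0.013, 0.0, 0.048, 0.0] [ 0.4  -0.85 -1.14  0.26 -0.06  0.26] [0.521 0.199 0.099] y [ 0.81  0.27 -0.52] xz 0.19 j5 [0.29 0.12 0.25]
[0, -0.006, -0.016, 0.017, 0.0] [ 0.4  -0.85 -1.15  0.26 -0.06  0.26] [0.518 0.198 0.091] y [ 0.8   0.27 -0.53] xz 0.19 j5 [0.29 0.12 0.24]
[0, -0.004, -0.017, 0.008, 0.0] [ 0.4  -0.85 -1.15  0.27 -0.06  0.26] [0.517 0.197 0.088] y [ 0.8   0.27 -0.54] xz 0.19 j5 [0.29 0.12 0.24]
[0, -0.002, -0.017, 0.006, 0.0] [ 0.4  -0.85 -1.14  0.28 -0.07  0.27] [0.515 0.197 0.088] y [ 0.8   0.26 -0.54] xz 0.19 j5 [0.29 0.12 0.24]
30 heading 18.296030110091117 pitch 32.9906277402959
```

```bash
python3 path2.py "[([.53,-.05,.68],8,.05),([.52,.2,.6],7,.05),([.50,.21,.45],8,.05),([.45,.21,.4],5,.05),([.49,.21,.15],9,.05),([.50,.205,.09],4,.05)]" -1.21|cut -c1-140
```

```text
[0, 0.007, 0.043, 0.025, -0.149] [-1.02  0.05  1.05  2.12  1.1  -0.14] [ 0.421 -0.199  0.788] y [ 0.86  0.3  -0.41] xz 0.73 j5 [ 0.18 -0.28 
[0, 0.008, 0.043, 0.025, -0.149] [-0.95 -0.06  0.87  1.96  1.06 -0.1 ] [ 0.435 -0.181  0.777] y [ 0.86  0.3  -0.42] xz 0.69 j5 [ 0.19 -0.27 
[0, 0.009, 0.043, 0.024, -0.149] [-0.87 -0.18  0.69  1.78  1.01 -0.07] [ 0.452 -0.159  0.761] y [ 0.86  0.3  -0.42] xz 0.63 j5 [ 0.21 -0.24 
[0, 0.012, 0.043, 0.023, -0.149] [-0.75 -0.29  0.51  1.59  0.94 -0.04] [ 0.474 -0.13   0.739] y [ 0.86  0.3  -0.42] xz 0.54 j5 [ 0.23 -0.22 
[0, 0.015, 0.043, 0.022, -0.149] [-0.62 -0.39  0.34  1.41  0.83 -0.05] [ 0.499 -0.094  0.713] y [ 0.86  0.3  -0.42] xz 0.42 j5 [ 0.25 -0.18 
[0, 0.018, 0.043, 0.019, -0.149] [-0.48 -0.46  0.21  1.27  0.72 -0.08] [ 0.524 -0.059  0.687] y [ 0.86  0.3  -0.42] xz 0.3 j5 [ 0.28 -0.14  
[0, 0.005, 0.011, 0.005, -0.149] [-0.44 -0.48  0.18  1.24  0.69 -0.21] [ 0.53 -0.05  0.68] y [ 0.86  0.3  -0.42] xz 0.17 j5 [ 0.29 -0.14  0.
[0, 0.043, 0.019, 0.016, -0.149] [-0.3  -0.55  0.09  1.17  0.57 -0.26] [ 0.528 -0.003  0.665] y [ 0.86  0.3  -0.4
[... 3279 characters left out ...]
 -0.18  0.13] [0.498 0.214 0.15 ] y [ 0.77  0.22 -0.6 ] xz -0.01 j5 [0.28 0.15 0.32]
[0, -0.002, -0.008, 0.005, 0.0] [ 0.5  -0.85 -0.97  0.55 -0.18  0.13] [0.497 0.214 0.15 ] y [ 0.77  0.21 -0.61] xz -0.01 j5 [0.28 0.15 0.32]
[0, -0.002, -0.006, 0.005, 0.0] [ 0.5  -0.85 -0.97  0.55 -0.19  0.13] [0.496 0.214 0.149] y [ 0.76  0.21 -0.61] xz -0.01 j5 [0.28 0.15 0.32]
[0, -0.007, 0.031, 0.038, 0.0] [ 0.48 -0.83 -1.05  0.44 -0.17  0.12] [0.499 0.207 0.1  ] y [ 0.76  0.21 -0.61] xz -0.01 j5 [0.28 0.15 0.27]
[0, -0.002, 0.007, 0.008, 0.0] [ 0.47 -0.82 -1.07  0.42 -0.16  0.11] [0.5   0.205 0.09 ] y [ 0.76  0.21 -0.61] xz -0.01 j5 [0.28 0.14 0.26]
36 heading 15.405016893584937 pitch 37.63067260288019
```

Request:
carry_out:
  steps:
    - [0,0.007,0.043,0.025,-0.149]
    - [0,0.008,0.043,0.025,-0.149]
    - [0,0.009,0.043,0.024,-0.149]
    - [0,0.012,0.043,0.023,-0.149]
    - [0,0.015,0.043,0.022,-0.149]
    - [0,0.018,0.043,0.019,-0.149]
    - [0,0.005,0.011,0.005,-0.149]
    - [0,0.043,0.019,0.016,-0.149]
    - [0,0.045,0.019,0.01,-0.018]
    - [0,0.045,0.019,0.009,0]
    - [0,0.045,0.019,0.009,0]
    - [0,0.045,0.019,0.009,0]

```text
t: 9.25
eef_pos: [0.5193, 0.1788, 0.607]
tcp_rot: [0.566, 0.796, -0.169, -0.134]
ft_force: [1.7, -0.0, -0.4]
grip_width: 0.001
```

```bash
python3 st.py;python3 path2.py "[([.52,.2,.6],7,.05),([.50,.21,.45],4,.05),([.46,.21,.4],3,.05),([.49,.21,.15],6,.05),([.50,.205,.09],4,.05)]" 0|cut -c1-140
```

```text
9.25 [ 0.324 -0.68  -0.133  0.982  0.014  0.017] [0.5193 0.1788 0.607 ] [ 1.7 -0.  -0.4] 0.001
[[-0.324, 0.855, -0.404], [0.946, 0.302, -0.118], [0.021, -0.421, -0.907]]
[0, 0.02, 0.01, 0.004, 0.0] [ 0.39 -0.67 -0.15  0.96 -0.05  0.04] [0.52 0.2  0.6 ] y [ 0.86  0.3  -0.42] xz 0.02 j5 [0.28 0.11 0.72]
[0, 0.004, 0.016, 0.047, 0.0] [ 0.41 -0.75 -0.29  0.9  -0.06  0.05] [0.513 0.203 0.55 ] y [ 0.86  0.3  -0.42] xz 0.02 j5 [0.27 0.12 0.67]
[0, 0.004, 0.016, 0.047, 0.0] [ 0.43 -0.82 -0.42  0.83 -0.08  0.06] [0.507 0.206 0.501] y [ 0.86  0.3  -0.42] xz 0.02 j5 [0.26 0.12 0.62]
[0, 0.004, 0.016, 0.047, 0.0] [ 0.45 -0.85 -0.52  0.77 -0.1   0.07] [0.508 0.214 0.456] y [ 0.85  0.3  -0.43] xz 0.02 j5 [0.27 0.13 0.58]
[0, -0.001, -0.006, 0.009, 0.0] [ 0.45 -0.85 -0.52  0.78 -0.1   0.07] [0.507 0.213 0.453] y [ 0.85  0.3  -0.44] xz 0.02 j5 [0.26 0.13 0.58]
[0, 0.008, -0.012, 0.048, 0.0] [ 0.51 -0.85 -0.55  0.79 -0.15  0.1 ] [0.5   0.227 0.427] y [ 0.84  0.29 -0.46] xz 0.02 j5 [0.26 0.14 0.56]
[0, -0.004, -0.025, 0.043, 0.0] [ 0.53 -0.85 -0.55  0.82 -0.18  0.12] [0.49  0.229 0.414] y [ 0.83  0.28
[... 916 characters left out ...]
.01  0.45 -0.16  0.11] [0.509 0.22  0.148] y [ 0.79  0.24 -0.56] xz 0.0 j5 [0.28 0.15 0.31]
[0, -0.01, 0.019, 0.045, 0.0] [ 0.47 -0.85 -1.1   0.36 -0.14  0.1 ] [0.506 0.21  0.1  ] y [ 0.79  0.24 -0.57] xz -0.0 j5 [0.28 0.14 0.26]
[0, -0.003, -0.0, 0.012, 0.0] [ 0.46 -0.85 -1.12  0.34 -0.14  0.1 ] [0.505 0.207 0.089] y [ 0.79  0.24 -0.57] xz -0.0 j5 [0.28 0.14 0.25]
[0, -0.0, -0.005, 0.002, 0.0] [ 0.47 -0.85 -1.12  0.34 -0.14  0.1 ] [0.504 0.208 0.089] y [ 0.79  0.24 -0.57] xz -0.0 j5 [0.28 0.14 0.25]
[0, -0.001, -0.004, 0.002, 0.0] [ 0.46 -0.85 -1.12  0.35 -0.14  0.1 ] [0.504 0.207 0.089] y [ 0.79  0.24 -0.57] xz -0.0 j5 [0.28 0.14 0.25]
18 heading 16.645734658925583 pitch 34.873218632548564
```

Request:
carry_out:
  steps:
    - [0,0.02,0.01,0.004,0]
    - [0,0.004,0.016,0.047,0]
    - [0,0.004,0.016,0.047,0]
    - [0,0.004,0.016,0.047,0]
    - [0,-0.001,-0.006,0.009,0]
    - [0,0.008,-0.012,0.048,0]
    - [0,-0.004,-0.025,0.043,0]
    - [0,-0.009,-0.023,0.029,0]
    - [0,-0.003,0.026,0.042,0]
    - [0,-0.004,0.024,0.044,0]
    - [0,-0.005,0.022,0.045,0]

```text
t: 10.35
eef_pos: [0.5131, 0.2279, 0.2716]
tcp_rot: [0.567, 0.775, -0.222, -0.167]
ft_force: [0.2, 0.4, -0.3]
grip_width: 0.003
```

```bash
python3 st.py;python3 path2.py "[([.49,.21,.15],3,.05),([.50,.205,.09],2,.05)]" 0|cut -c1-140
python3 - <<'E'
from h import *
for n in("scene","top"):cv2.imwrite(f"pics/{n}1.png",grab_frame(n)["pixels"])
E
```

```text
10.35 [ 0.498 -0.847 -0.794  0.623 -0.159  0.111] [0.5131 0.2279 0.2716] [ 0.2  0.4 -0.3] 0.003
[[-0.301, 0.805, -0.511], [0.954, 0.258, -0.154], [0.008, -0.533, -0.846]]
[0, -0.004, 0.017, 0.047, 0.0] [ 0.5  -0.85 -0.88  0.54 -0.16  0.11] [0.515 0.228 0.223] y [ 0.8   0.25 -0.54] xz 0.01 j5 [0.29 0.15 0.38]
[0, -0.006, 0.009, 0.049, 0.0] [ 0.49 -0.85 -0.97  0.47 -0.16  0.11] [0.513 0.225 0.176] y [ 0.8   0.25 -0.55] xz 0.0 j5 [0.29 0.15 0.33]
[0, -0.007, -0.008, 0.036, 0.0] [ 0.49 -0.85 -1.01  0.44 -0.16  0.11] [0.51  0.221 0.148] y [ 0.79  0.24 -0.56] xz 0.0 j5 [0.28 0.15 0.31]
[0, -0.01, 0.017, 0.046, 0.0] [ 0.47 -0.85 -1.1   0.35 -0.14  0.1 ] [0.507 0.211 0.1  ] y [ 0.79  0.24 -0.56] xz 0.0 j5 [0.28 0.14 0.26]
[0, -0.004, -0.001, 0.012, 0.0] [ 0.46 -0.85 -1.12  0.33 -0.13  0.09] [0.505 0.208 0.089] y [ 0.79  0.24 -0.56] xz 0.0 j5 [0.28 0.14 0.25]
5 heading 16.993994010083583 pitch 34.34821217706554
```

View pics/scene1.png

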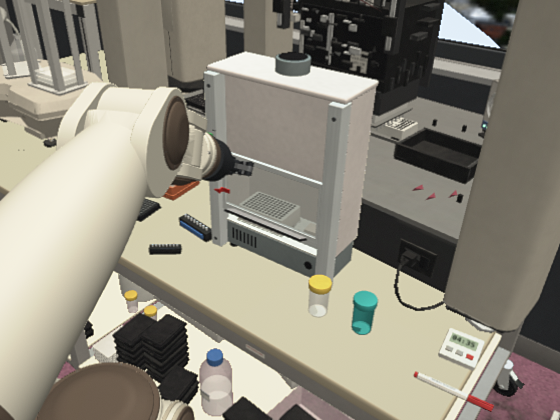

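View pics/top1.png

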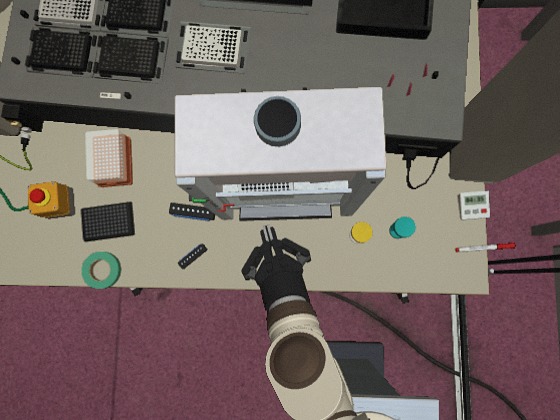

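Request:
carry_out:
  steps:
    - [0,-0.004,0.017,0.047,0]
    - [0,-0.006,0.009,0.049,0]
    - [0,-0.007,-0.008,0.036,0]
    - [0,-0.01,0.017,0.046,0]
    - [0,-0.004,-0.001,0.012,0]

```text
t: 10.95
eef_pos: [0.5038, 0.2064, 0.0841]
tcp_rot: [0.568, 0.767, -0.24, -0.178]
ft_force: [-0.5, -1.6, -1.0]
grip_width: 0.002
```

```bash
python3 st.py
python3 - <<'E'
from h import *
T=grab_frame("top");cv2.imwrite("pics/top2.png",cv2.resize(T["pixels"][170:300,180:400],None,fx=3.5,fy=3.5,interpolation=cv2.INTER_CUBIC))
W=grab_frame("wrist");cv2.imwrite("pics/wrist2.png",W["pixels"])
S=grab_frame("scene");cv2.imwrite("pics/scene2.png",cv2.resize(S["pixels"][100:280,150:350],None,fx=3.3,fy=3.3,interpolation=cv2.INTER_CUBIC))
E
python3 path2.py "[(H(hp,[-.092,.0,.085])[0],3,.04),(H(hp,[-.092,.0,.110])[0],3,.05)]" 0|cut -c1-140
```

```text
10.95 [ 0.459 -0.846 -1.127  0.332 -0.134  0.094] [0.5038 0.2064 0.0841] [-0.5 -1.6 -1. ] 0.002
[[-0.291, 0.786, -0.545], [0.957, 0.24, -0.166], [0.0, -0.57, -0.822]]
[0, -0.02, 0.03, -0.016, 0.0] [ 0.39 -0.71 -1.07  0.24 -0.07  0.05] [0.544 0.198 0.086] y [ 0.79  0.24 -0.56] xz 0.0 j5 [0.32 0.13 0.25]
[0, -0.008, 0.013, -0.007, 0.0] [ 0.36 -0.65 -1.05  0.2  -0.05  0.04] [0.56  0.195 0.085] y [ 0.79  0.24 -0.56] xz 0.0 j5 [0.34 0.13 0.25]
[0, -0.0, -0.014, -0.021, 0.0] [ 0.36 -0.68 -1.01  0.27 -0.05  0.04] [0.561 0.195 0.11 ] y [ 0.79  0.24 -0.56] xz 0.0 j5 [0.34 0.13 0.27]
3 heading 16.989029405633456 pitch 34.3166764524241
```

View pics/top2.png

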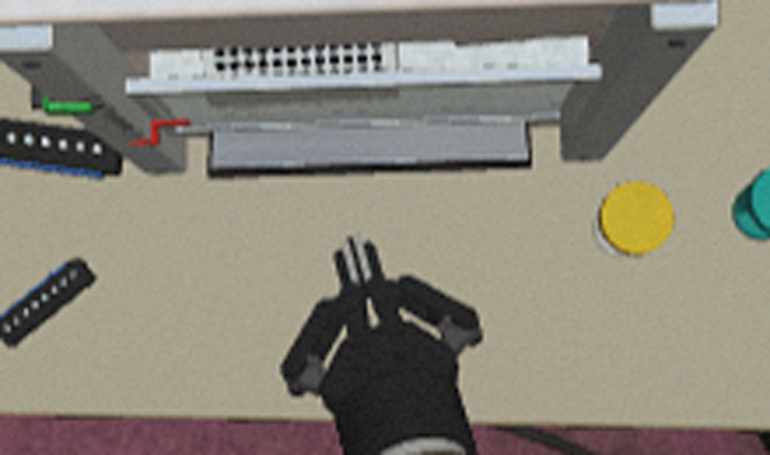

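View pics/wrist2.png

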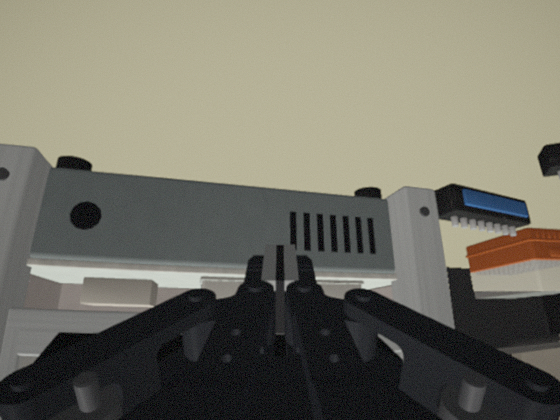

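View pics/scene2.png

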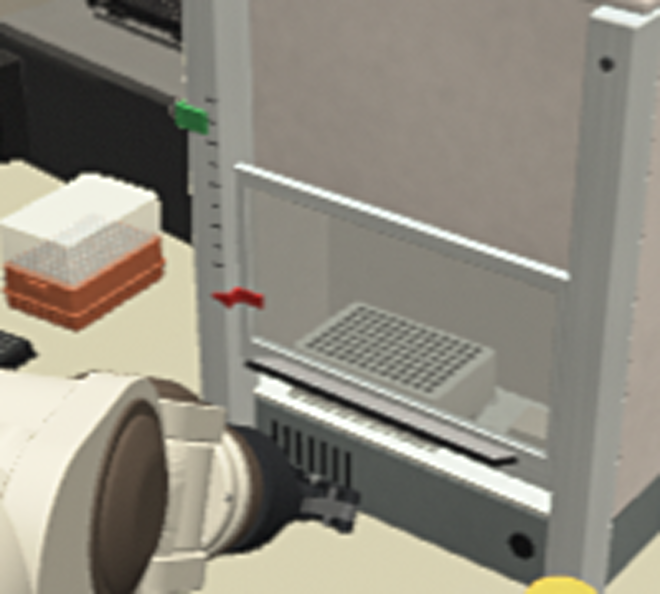

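Request:
carry_out:
  steps:
    - [0,-0.02,0.03,-0.016,0]
    - [0,-0.008,0.013,-0.007,0]
    - [0,0,-0.0112,-0.0166,0]
    - [0,0,-0.0056,-0.0083,0]
    - [0,0,-0.0028,-0.0041,0]

```text
t: 11.6
eef_pos: [0.56, 0.1951, 0.1185]
tcp_rot: [0.568, 0.768, -0.237, -0.176]
ft_force: [-0.2, -0.6, -4.9]
grip_width: 0.002
```

```bash
python3 st.py
python3 - <<'E'
from h import *
T=grab_frame("top");cv2.imwrite("pics/top3.png",cv2.resize(T["pixels"][170:300,180:400],None,fx=3.5,fy=3.5,interpolation=cv2.INTER_CUBIC))
S=grab_frame("scene");cv2.imwrite("pics/scene3.png",cv2.resize(S["pixels"][100:280,150:350],None,fx=3.3,fy=3.3,interpolation=cv2.INTER_CUBIC))
E
```

```text
11.6 [ 0.361 -0.686 -0.996  0.291 -0.053  0.037] [0.56   0.1951 0.1185] [-0.2 -0.6 -4.9] 0.002
[[-0.292, 0.789, -0.54], [0.956, 0.241, -0.164], [0.001, -0.565, -0.825]]
```

View pics/top3.png

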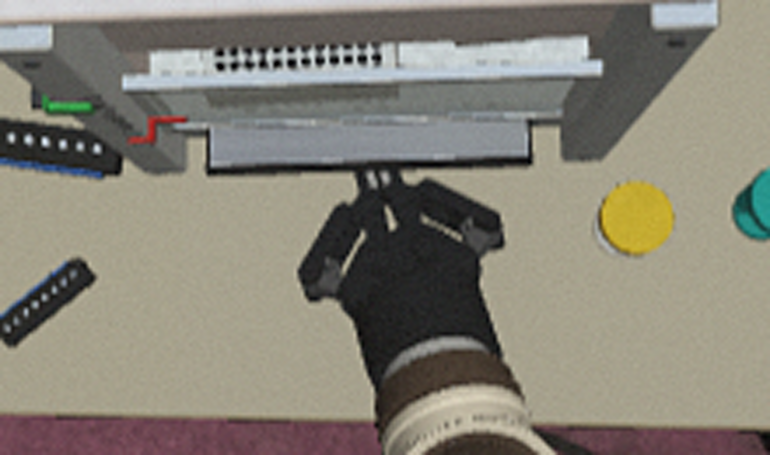

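View pics/scene3.png

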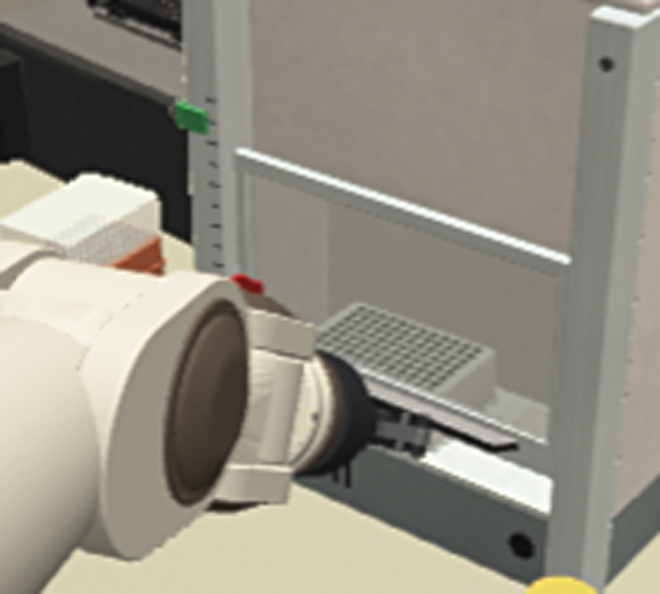

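Request:
carry_out:
  steps:
    - [0,0,-0.0057,-0.0082,0]
    - [0,0,-0.0057,-0.0082,0]
    - [0,0,-0.0057,-0.0082,0]
    - [0,0,-0.0057,-0.0082,0]
    - [0,0,-0.0057,-0.0082,0]
    - [0,0,-0.0057,-0.0082,0]
    - [0,0,-0.0057,-0.0082,0]
    - [0,0,-0.0057,-0.0082,0]
    - [0,0,-0.0057,-0.0082,0]
    - [0,0,-0.0028,-0.0041,0]
    - [0,0,-0.0017,-0.0025,0]

```text
t: 12.8
eef_pos: [0.5584, 0.1947, 0.2134]
tcp_rot: [0.568, 0.768, -0.239, -0.177]
ft_force: [-5.8, 1.7, -5.0]
grip_width: 0.001
```

```bash
python3 st.py
python3 - <<'E'
from h import *
T=grab_frame("top");cv2.imwrite("pics/top4.png",cv2.resize(T["pixels"][150:240,170:300],None,fx=6,fy=6,interpolation=cv2.INTER_CUBIC))
S=grab_frame("scene");cv2.imwrite("pics/scene4.png",cv2.resize(S["pixels"][100:280,150:350],None,fx=3.3,fy=3.3,interpolation=cv2.INTER_CUBIC))
E
```

```text
12.8 [ 0.36  -0.734 -0.832  0.507 -0.052  0.037] [0.5584 0.1947 0.2134] [-5.8  1.7 -5. ] 0.001
[[-0.293, 0.787, -0.543], [0.956, 0.241, -0.165], [0.001, -0.568, -0.823]]
```

View pics/top4.png

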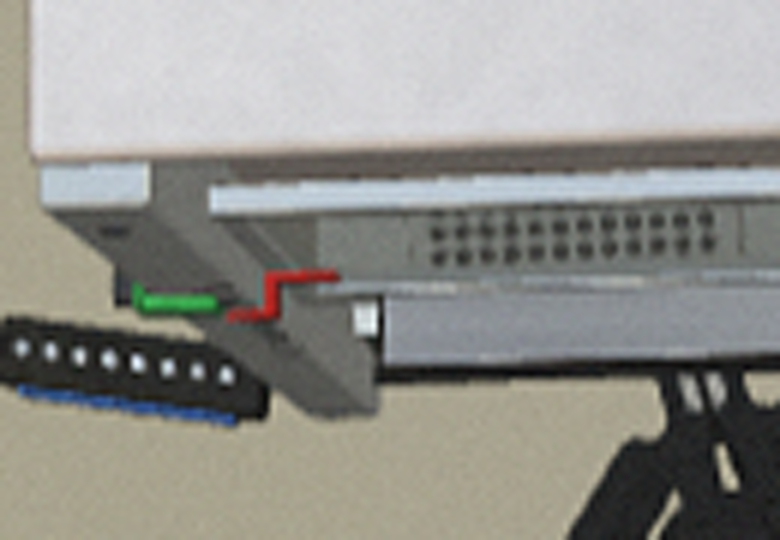

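View pics/scene4.png

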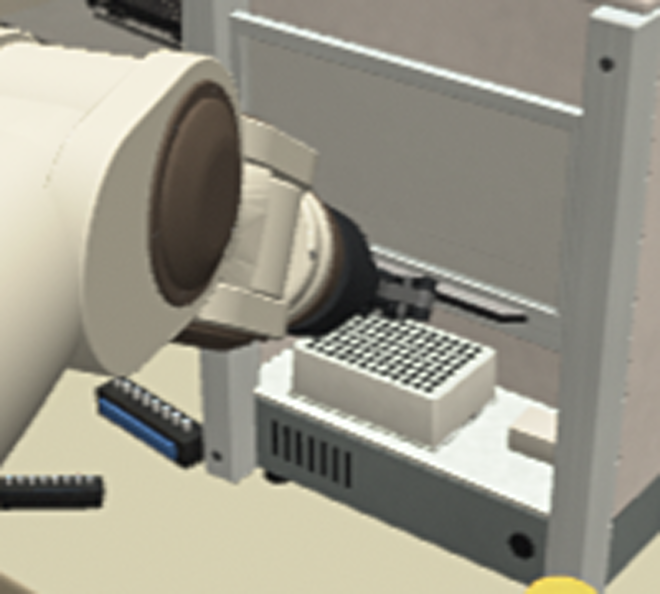

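```bash
python3 - <<'E'
from h import *
from scipy.optimize import minimize_scalar
S=grab_frame("scene");T=grab_frame("top")
hp=[.6523,.199,.0454]
def solve(f,P,a,b):
    # height of a at base, then b, at known hood xy
    r=[]
    for u in(a,b):
        r.append(minimize_scalar(lambda z:np.sum((proj(f,H(hp,[P[0],P[1],z]))[0]-u)**2),bounds=(.05,.6),method='bounded').x)
    print(np.round(r,4),"rise",round(r[1]-r[0],4))
c=lambda x,y:np.array([150+x/3.3,100+y/3.3])
solve(S,[-.106,-.1],c(515,460),c(525,318))
solve(S,[-.074,.129],c(238,168),c(234,15))
solve(S,[-.074,-.129],c(568,275),c(581,115))
# top: pointer tip
t0=lambda x,y:np.array([160+x/3,80+y/3]);t=lambda x,y:np.array([170+x/6,150+y/6])
solve(T,[-.09,.14],t0(174,392),t(230,317))
# tab
for P,u,f in(([-.09,.152],np.array([208.3,135.7]),S),([-.09,.152],c(191,118),S),([-.09,.152],t(177,305),T)):
    solve(f,P,u,u)
E
```

```text
[0.137  0.2394] rise 0.1024
[0.2574 0.3628] rise 0.1055
[0.2626 0.3641] rise 0.1016
[0.1661 0.2692] rise 0.1031
[0.2926 0.2926] rise 0.0
[0.2925 0.2925] rise 0.0
[0.2923 0.2923] rise 0.0
```

Request:
carry_out:
  steps:
    - [0,0,-0.0045,-0.0066,0]
    - [0,0,-0.0045,-0.0066,0]
    - [0,0,-0.0028,-0.0041,0]
    - [0,0,-0.0011,-0.0017,0]
    - [0,0,0,0,0]

```text
t: 13.5
eef_pos: [0.5589, 0.1946, 0.2371]
tcp_rot: [0.568, 0.768, -0.238, -0.177]
ft_force: [-7.1, 0.2, -3.6]
grip_width: -0.002
```

```bash
python3 st.py
python3 - <<'E'
from h import *
T=grab_frame("top");cv2.imwrite("pics/top5.png",cv2.resize(T["pixels"][150:240,170:300],None,fx=6,fy=6,interpolation=cv2.INTER_CUBIC))
E
```

```text
13.5 [ 0.36  -0.734 -0.787  0.551 -0.052  0.037] [0.5589 0.1946 0.2371] [-7.1  0.2 -3.6] -0.002
[[-0.292, 0.788, -0.542], [0.956, 0.241, -0.165], [0.001, -0.567, -0.824]]
```

View pics/top5.png

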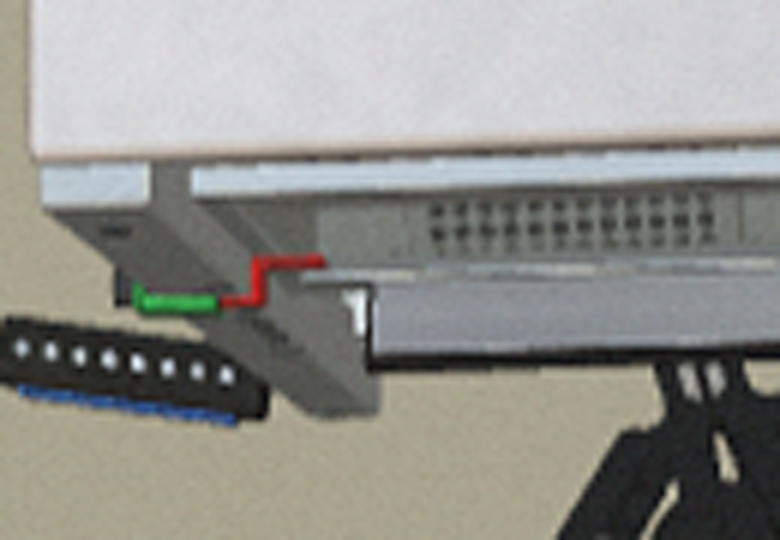

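Request:
carry_out:
  steps:
    - [0,0,0.0057,0.0082,0]
    - [0,0,0.017,0.0247,0]
    - [0,0,0.0113,0.0165,0]
    - [0,0.009,-0.024,0.016,0]
    - [0,0.009,-0.024,0.016,0]
    - [0,0,0.02,0.03,0]
    - [0,0,0.02,0.03,0]

```text
t: 14.25
eef_pos: [0.5148, 0.2031, 0.1069]
tcp_rot: [0.569, 0.766, -0.241, -0.179]
ft_force: [1.3, 0.0, -0.3]
grip_width: -0.003
```

```bash
python3 st.py
python3 - <<'E'
from h import *
T=grab_frame("top");cv2.imwrite("pics/top6.png",cv2.resize(T["pixels"][150:240,170:300],None,fx=6,fy=6,interpolation=cv2.INTER_CUBIC))
cv2.imwrite("pics/top6f.png",T["pixels"])
S=grab_frame("scene");cv2.imwrite("pics/scene6.png",cv2.resize(S["pixels"][100:280,150:350],None,fx=3.3,fy=3.3,interpolation=cv2.INTER_CUBIC))
E
```

```text
14.25 [ 0.436 -0.826 -1.073  0.367 -0.116  0.081] [0.5148 0.2031 0.1069] [ 1.3  0.  -0.3] -0.003
[[-0.29, 0.785, -0.547], [0.957, 0.237, -0.166], [-0.0, -0.572, -0.82]]
```

View pics/top6.png

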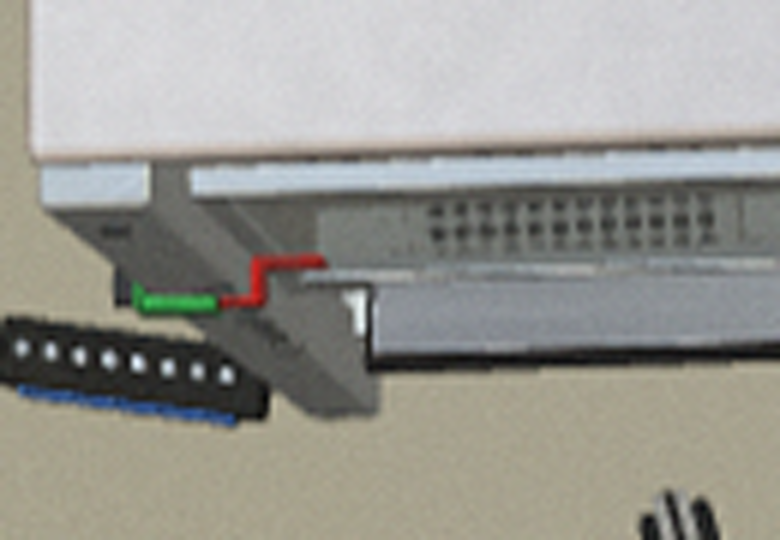

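View pics/scene6.png

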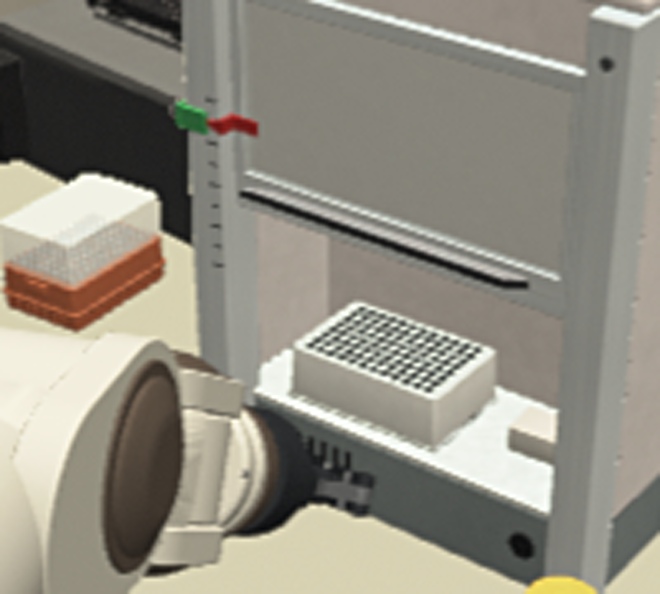

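View pics/top6f.png

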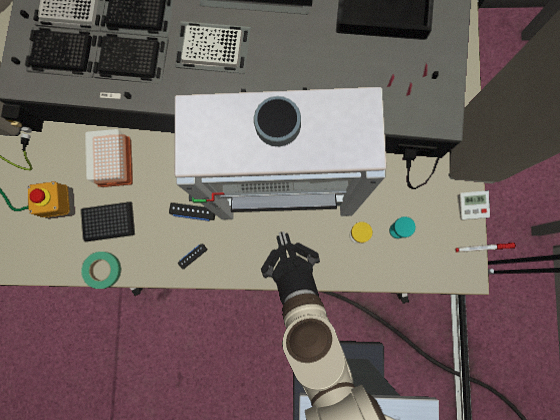

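```bash
python3 - <<'E'
from h import *
S=grab_frame("scene")
a=cv2.resize(S["pixels"][120:150,195:235],None,fx=16,fy=16,interpolation=cv2.INTER_CUBIC)
hp=[.6523,.199,.0454]
for z,c in((.2846,(255,0,0)),(.2926,(0,0,0)),(.3006,(255,0,0))):
    P=proj(S,H(hp,[[-.09,.163,z],[-.09,.12,z]]));P=((P+.5-[195,120])*16).astype(int)
    cv2.line(a,tuple(map(int,P[0])),tuple(map(int,P[1])),c,1)
cv2.imwrite("pics/z7.png",a)
E
```

```text
(no output)
```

View pics/z7.png

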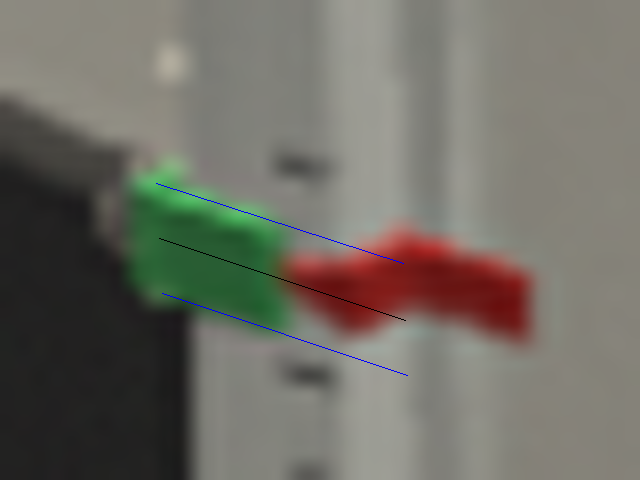

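```bash
python3 -c "
from cell import *
print(job_done())"
```

```text
the job is handed in; nothing more can be done
None
```

The hood window is open to its working height, with the red pointer tip about 1 mm above the middle of the green tab; the tab allows ±8 mm. I handed the job in at about 14.4 s of the 32 s allowed.

**How it was done:** the moves offer no tilt command, and the tool started straight down. I drove the arm against its reach and joint limits so that the tool tilted to about 34° below horizontal, facing the hood. I then put the shut fingertips under the lip from the front and pushed the window up about 126 mm. Once it was level, I dropped the fingers clear and drew them back.

**Last checks:**
- **Force:** about 4 to 5 N upward while pushing, with a sideways force of up to 7 N at the end. After withdrawal it read close to zero.
- **Window height:** the top and scene pictures agree on the pointer level. The window did not visibly move when the fingers left.
- **Other objects:** the tab, plate, card box, jar and cassette looked undisturbed. I checked this by eye against the first pictures, without measuring it.

No check failed or disagreed. I took no picture after handing in.

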